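Bring the deburring drum's hatch to the top, lock it and open it

ROBOT

A 6-joint arm with a two-finger parallel gripper is mounted at the origin on the work surface. World frame = base frame: x ahead of the robot, y to its left, z up, the work surface at z = 0. Lengths are in m, angles in rad, forces in N, time in s.
With the tool pointing down it reaches from about 0.425 to 0.95 m from the base axis. Payload 3.5 kg.
Tool frame: the origin (TCP) lies at the very end of the fingers, on their centre line; the grasp point (between the pads) lies 19 mm behind it (tcp_to_grasp is the distance from the TCP to the grasp point, in m); z points along the fingers, y is the direction in which the jaws open and shut (so a half turn about z gives the same grasp; the last joint's range is limited). The gripper opens to 85 mm and grips with 20 to 120 N. Pads are 22 mm wide; open, the fingers measure 114 mm over their backs; the gripper's body (76 mm by 85 mm) begins 54 mm behind the grasp point. The pads swing forward as they close: fully open they stand 13 mm farther back than shut.
Start: joints at [1.124, 0.286, 1.577, -0, 1.279, -0.15], TCP at [0.197, 0.645, 0.231] pointing down, gripper open.
Joint ranges: [-2.77, 2.77], [-0.9, 2.22], [0.21, 2.48], [-1.53, 4.67], [0.24, 2.81], [-2.84, 2.84]. Speed limits (rad/s): [2.79, 2.79, 3.14, 3.14, 3.14, 3.14].

INTERFACE

Orientations are given as a unit quaternion [x, y, z, w].
In Python, from plant import * gives the robot as it stands. The module is installed in compiled form; this text tells all that it offers.
- The arm moves only by the tool arm_command, never from a script. Its argument "steps" is a list of rows, each a list of 3 entries, a list of its own where there are three numbers: the turn, a rotation vector about the tool's x, y, z in rad, then the shift along the tool's x, y, z in m, then the gripper command: -1 is shut, 1 is fully open, values between are in proportion. A call has 1 to 12 rows; each row is the pose to reach, as a shift and turn from the pose measured when the call began, along the tool's axes at that moment; what a row does not reach only later rows make up. A row lasts 1/8 s, in which the tool goes at most 62.5 mm and 10.7 degrees, less where a joint would pass 70% of its speed; a pose out of reach is approached as far as the arm can. A call with a gripper value outside its range is refused whole. The fingers move at their own pace and stop on an object; "force" is the grip in N (left out, the last holds). Time passes only in rows, so rows that repeat a pose let the fingers close. It gives the time, the measured TCP pose, the force and the opening at its end, in the units of the state.
- get_state(): the state, without advancing time (a new reading comes with each control period).
- read_camera(name): name is "scene" or "top"; returns a dict with "frame" (384x512x3 uint8, red, green, blue), "vfov" (degrees; the focal length in pixels is half the picture's height over the tangent of half this angle, whatever the lens; pixels are square), "cx", "cy" (the principal point, pixels), "position" and "rotation" of the camera in the world. Camera axes: x right, y up, looking along -z (the intrinsics and any distortion apply to the point x, -y, -z); pixel columns grow to the right and rows downward; lengths in m; the calibration is good to about 2 mm. A picture is of the moment at which its call begins. There is no depth.
- sign_off(): hands the job in, once; it reports no verdict.
The state is a dict: "time": time; "qpos": joint angles; "dq": joint speeds; "joint_efforts": joint torques, N m; "eef_pos": TCP position; "tcp_rot": TCP orientation; "contact_force": force on the tool from outside, world axes, zero at the start; "wrist_torque": the same for the moment, N m; "opening": opening from 0.0 (shut) to 1.0 (fully open).
Only numpy, scipy, OpenCV 4.12 (cv2) and the standard library are available. Lean on these libraries where they do the work, as an engineer would, in place of code of your own. Each camera call takes 0.05 s, during which the arm holds its last target.

TASK

The deburring drum has stopped with its hatch turned away, held by its pawl. Lift the pawl clear of the toothed wheel and hold it up until the drum has rolled back and come to rest with the hatch on top, then drop the pawl back into the teeth. With the drum locked, slide the yellow lock tab fully off the red button, press the button so that the hatch springs up, and swing the hatch over past upright so that it stays open; leave everything else on the bench where it is.

Things in the scene. Friction and masses are not known exactly. Their poses are not given: they have to be found in the camera images.
- tumbler: Fixed deburring machine: grey base, petrol-blue hexagonal drum (200 mm long, 200 mm across flats), cream drive guard (230 mm high, y +132 to +178 mm) and motor at +y, steel toothed wheel (150 mm across 24 teeth, outer face at y -147 mm) at -y. Origin on the bench under the drum's middle; x points away from the robot, y along the axle, z up. Axle 160 mm, drum top face (hatch on top) 260 mm up.
- drum (a joint): Turn of the drum, rad: 0 hatch straight up, positive hatch turned to machine +x (away). Starts near 1, held by the pawl. With the pawl clear, its counterweight rolls it back to 0 (within 0.05) in 3 to 5 s, where it stays. Pawl in: it cannot turn below about -0.07; the other way it yields up to 0.2 rad to a push of a few newtons and comes back.
- pawl (a joint): Swing of the pawl, rad: -0.01 to 0.05 when down in a tooth gap, about 0.1 on the crest of a tooth, growing as it is lifted (to 1.1). 0.2 or more is well clear of the wheel. Let go, it falls back by its own weight (0.16 kg); under the drum's load it takes up to about 8 N at the grip to lift it out.
- pawl_grip (a point): Middle of the pawl's orange round grip, 14 mm in diameter, 46 mm long, level along the machine's y, standing out past the toothed wheel (its middle 30 mm outside the wheel's outer face), about 240 mm above the bench; free from above. It moves with the pawl on a 72 mm radius about the pivot.
- pawl_pivot (a point): The pawl's pivot axis (along the machine's y), in the plane of the middle of the grip: 72 mm to the robot's side (machine -x) of the grip when the pawl is down. Lifting raises the grip in an arc about it. Its upright, 30 mm wide at machine y -121 mm, reaches 250 mm above the bench.
- lock_tab (a joint): Slide of the yellow lock tab, m: near 0 when its fork is under the red button's cap and blocks it, 0.022 fully off (towards machine +y). From 0.018 on the button is free. Friction about 1.2 N; it stays where it is left.
- tab_grip (a point): Middle of the lock tab's upright rib: 10 mm thick along y (the sliding direction), 26 mm wide along x, 18 mm high; its top is 8 mm above this point and the plate under it 10 mm below. Lock on, the rib stands 52 mm from the button's centre, to +y. With the hatch on top this point is about 291 mm above the bench.
- button (a joint): Travel of the red button, m: 0 up, 0.006 fully down. Free, it needs 2.2 N to start and 5.5 N fully down; the hatch is let go at about 0.0045. With the lock tab on it stops within 1.5 mm.
- button_top (a point): Centre of the top of the red round button (22 mm in diameter, pressed straight down with the hatch on top; then 288 mm above the bench). It sits on a steel latch housing (34 mm along x, 14 mm high, machine y -40 to +95 mm) on the robot's side of the hatch, 35 mm before the drum's middle.
- hatch (a joint): Opening of the aluminium hatch, rad: 0 shut; when the button is pressed a spring plunger lifts it to about 0.77; 1.57 upright; 2.0 its far stop. Past 1.75 it rests open by its own weight; short of upright it falls back to 0.77.
- hatch_edge (a point): Middle of the hatch's free edge (on the robot's side). The hatch is 68 mm from hinge to edge, 150 mm along y, 5 mm thick. Sprung up, the edge stands about 47 mm above the drum's top face; it can be pushed over towards machine +x by pushing level on its edge and underside (1 to 3 N).
- hatch_hinge (a point): Middle of the hatch's hinge line, along the machine's y, on the far (+x) side of the drum's top face, 52 mm beyond the drum's middle and 2.5 mm above the face.
- spray_can: Bystander: white and blue spray can, 58 mm in diameter, 190 mm tall, upright; origin under its centre.
- screwdriver: Bystander: screwdriver with a dark red handle, 200 mm long along its x, lying; origin under its middle.
- wire_brush: Bystander: wooden-handled brush, 200 mm long along its x, lying; origin under its middle.
- flap_wheel: Bystander: brown abrasive flap wheel, 52 mm in diameter, 20 mm thick, its 6 mm shank pointing up to 60 mm; origin under its centre.
- casting_a: Bystander: spoked aluminium hand wheel casting, 94 mm in diameter, 22 mm high, lying; origin under its centre.
- casting_b: Bystander: spoked aluminium hand wheel casting, 86 mm in diameter, 22 mm high, lying; origin under its centre.
- paste_jar: Bystander: white jar with a black lid, 68 mm in diameter, 75 mm tall; origin under its centre.

How it is judged:
By the outcome, as a careful person would: the job done as asked, in the order asked, and still so for the second after the job is handed in, with the robot touching nothing.
It also fails if it takes over 59 s, if anything falls off the work surface, if the arm or the gripper's body presses on something with over 40 N, if the wrist force passes 120 N, or if a joint passes its speed limit or range.

## Working session

There is one attempt and no reset: what is moved stays moved. The work goes in short steps, Python scripts to look and compute and a tool call to move; the robot and the scene stay as the last step left them, time stands still between calls to the robot, and variables do not carry over. Pictures are saved under pics/ and viewed, and the job is handed in when it is done.

Besides the shell and the picture viewer there is one more tool, called after "Request:" by a JSON object that holds its "fn" and its "kwargs", one argument or row to a line. arm_command: Moves the arm, as the interface text tells. Its arguments: {"type":"object","properties":{"steps":{"type":"array"},"force":{"type":"number"}},"required":["steps"]}

```bash
mkdir -p pics
python3 - <<'E'
from plant import *
import cv2
s=get_state()
for k in s: print(k,s[k])
for n in("scene","top"):
    c=read_camera(n); print(n,{k:c[k] for k in c if k!="frame"})
    cv2.imwrite(f"pics/{n}0.png",cv2.cvtColor(c["frame"],cv2.COLOR_RGB2BGR))
E
```

```text
time 0.0
qpos [ 1.12397562e+00  2.87177382e-01  1.57818621e+00 -2.90877804e-05
  1.27857500e+00 -1.50013010e-01]
dq [-0.00073263  0.00130656 -0.00087596  0.00130683 -0.00159563 -0.00155282]
joint_efforts [-6.77915941e-04 -4.05988991e+01 -2.92620921e+01 -2.19086483e-04
  5.75927683e-03 -2.49343270e-05]
eef_pos [0.19711675 0.64489146 0.22993437]
tcp_rot [ 1.47855454e-01  9.89008285e-01 -1.12522322e-03 -3.31555262e-04]
contact_force [ 0.28350767 -1.00886747  0.56549643]
wrist_torque [0.00403264 0.01505957 0.02154986]
opening 1.0000527819499627
scene {'vfov': 47.18681862580311, 'cx': 252.61586382966306, 'cy': 196.14761399101778, 'position': array([1.5138082 , 0.36976417, 1.01908901]), 'rotation': array([0.23550491, 0.36955758, 0.77045832, 0.46298878])}
top {'vfov': 48.07228866215148, 'cx': 256.6744615812226, 'cy': 184.67940484298833, 'position': array([ 0.42491812, -0.10393297,  1.26240347]), 'rotation': array([-0.05691136,  0.03385878,  0.71385952, -0.69715082])}
```

View pics/scene0.png

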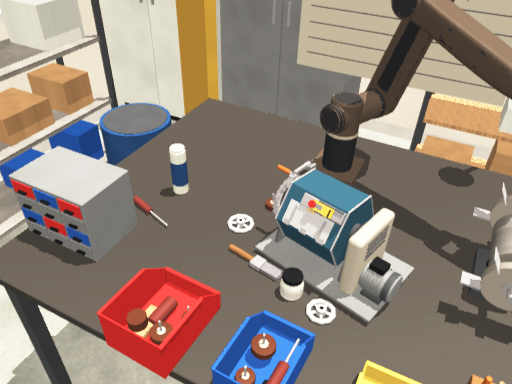

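View pics/top0.png

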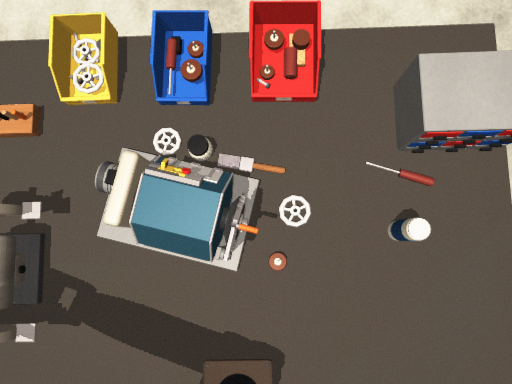

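```bash
cat > h.py <<'E'
from plant import *
import cv2, numpy as np
from scipy.spatial.transform import Rotation as R
def K(c):
    f=192/np.tan(np.radians(c["vfov"])/2); return f,c["cx"],c["cy"]
def proj(c,P):
    P=np.atleast_2d(P); f,cx,cy=K(c)
    p=R.from_quat(c["rotation"]).inv().apply(P-c["position"])
    return np.c_[cx+f*p[:,0]/-p[:,2], cy-f*p[:,1]/-p[:,2]]
def atz(c,u,v,z):
    f,cx,cy=K(c); d=R.from_quat(c["rotation"]).apply([(u-cx)/f,-(v-cy)/f,-1])
    t=(z-c["position"][2])/d[2]; return c["position"]+t*d
def tri(c1,uv1,c2,uv2):
    L=[]
    for c,(u,v) in((c1,uv1),(c2,uv2)):
        f,cx,cy=K(c); d=R.from_quat(c["rotation"]).apply([(u-cx)/f,-(v-cy)/f,-1]); L.append((c["position"],d/np.linalg.norm(d)))
    A=np.array([L[0][1],-L[1][1]]).T; s=np.linalg.lstsq(A,L[1][0]-L[0][0],rcond=None)[0]
    a=L[0][0]+s[0]*L[0][1]; b=L[1][0]+s[1]*L[1][1]; return (a+b)/2,np.linalg.norm(a-b)
def crop(c,x0,y0,w,h,k,name):
    im=cv2.cvtColor(c["frame"],cv2.COLOR_RGB2BGR)[y0:y0+h,x0:x0+w]
    im=cv2.resize(im,None,fx=k,fy=k,interpolation=cv2.INTER_CUBIC)
    for i in range(0,w,20): cv2.putText(im,str(x0+i),(i*k,8),0,.35,(0,255,255)); cv2.line(im,(i*k,10),(i*k,14),(0,255,255))
    for i in range(0,h,20): cv2.putText(im,str(y0+i),(0,i*k+4),0,.35,(0,255,255))
    cv2.imwrite("pics/"+name,im)
E
python3 - <<'E'
from h import *
c=read_camera("top");crop(c,85,120,190,150,4,"t1.png")
c=read_camera("scene");crop(c,230,150,190,150,4,"s1.png")
E
```

```text
(no output)
```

View pics/t1.png

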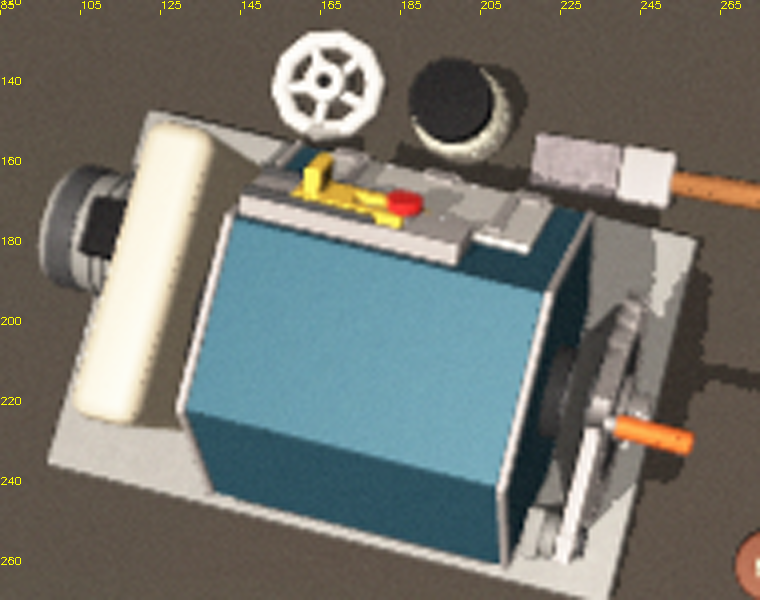

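View pics/s1.png

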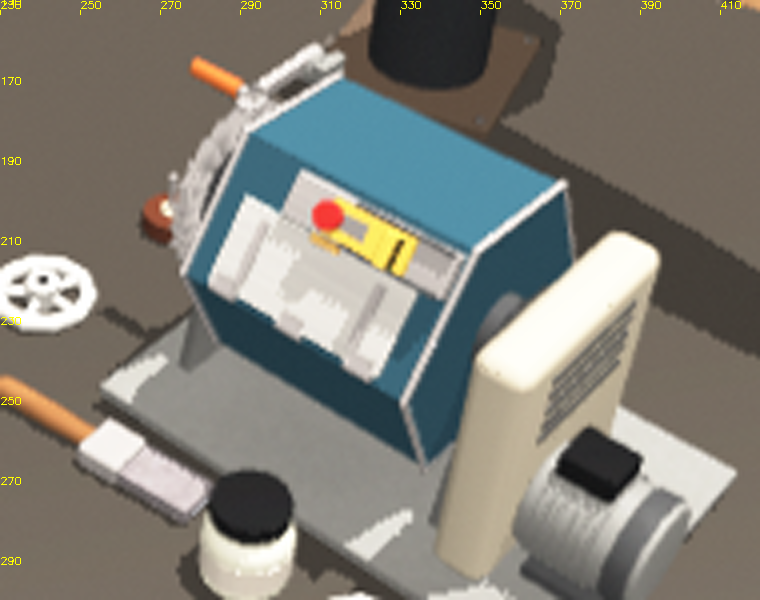

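```bash
cat > fit.py <<'E'
from h import *
from scipy.optimize import least_squares
ct=read_camera("top");cs=read_camera("scene")
D=np.radians
obs=[(ct,0,30,-1,221,192.5),(ct,0,30,1,143,173.5),(ct,0,-30+0,-1,0,0)]
# (cam, vertex offset deg from hatch normal, end sign, u,v)
obs=[(ct,-30,-1,221.3,192.5),(ct,-30,1,143,173.3),(ct,-90,-1,209.5,241.5),(ct,-90,1,130.8,222.5),(ct,30,-1,232.5,173.5),(ct,-150,-1,211,261.3),
(cs,-90,-1,316,169),(cs,-90,1,372,196),(cs,-30,-1,292.3,182),(cs,-30,1,349,212.5),(cs,30,-1,276.8,218.5),(cs,30,1,331.2,250.7)]
def M(p,P):
    c,s=np.cos(p[2]),np.sin(p[2]); P=np.atleast_2d(P)
    return np.c_[p[0]+c*P[:,0]-s*P[:,1],p[1]+s*P[:,0]+c*P[:,1],P[:,2]]
def res(p):
    r=[]
    for c,o,e,u,v in obs:
        a=p[3]+D(o); P=M(p,[.1155*np.sin(a),e*p[4],.16+.1155*np.cos(a)])
        r+=list(proj(c,P)[0]-[u,v])
    return r
s=least_squares(res,[.55,.1,-.2,1,.1]); print(s.x); print(np.round(np.reshape(s.fun,(-1,2)),1).tolist())
np.save("pose.npy",s.x)
p=s.x
for nm,P in dict(grip=[-.0,-.177,.24],g1=[-.135,.132,.23],guard2=[.06,.155,.23]).items(): print(nm,M(p,P),proj(ct,M(p,P)),proj(cs,M(p,P)))
t,e=tri(ct,(257.3,230.3),cs,(278.3,166));print("grip end",t,e)
i=np.array([[np.cos(p[2]),np.sin(p[2]),0],[-np.sin(p[2]),np.cos(p[2]),0],[0,0,1]]);print(i@(t-[p[0],p[1],0]))
for uv in((238.5,225.5),(257.3,230.5)): w=atz(ct,*uv,.24);print(w,i@(w-[p[0],p[1],0]))
E
python3 fit.py
```

```text
[ 0.51167132  0.11745428 -0.26076905  0.9867302   0.09718744]
[[0.2, 0.7], [-0.7, 0.8], [0.1, -0.1], [-0.8, -0.8], [-0.7, -0.1], [-0.7, -0.2], [-0.8, -0.4], [-1.3, -0.5], [-0.1, 0.7], [0.1, -0.0], [-0.5, -0.4], [-0.3, -0.4]]
grip [[ 0.46603653 -0.0535617   0.24      ]] [[249.75150862 223.10982325]] [[281.72094904 171.14133398]]
g1 [[0.41526812 0.27979782 0.23      ]] [[111.75805319 247.65117592]] [[391.94401311 196.86138269]]
guard2 [[0.60960551 0.25174462 0.23      ]] [[124.76407069 167.52820789]] [[363.9998309  233.33470343]]
grip end [ 0.44903947 -0.07215381  0.24302406] 0.0021077716031642755
[-0.01162893 -0.19934579  0.24302406]
[ 0.46099957 -0.02675852  0.24      ] [-0.01177716 -0.15240163  0.24      ]
[ 0.44822221 -0.07107859  0.24      ] [-0.01269578 -0.19851763  0.24      ]
```

```bash
cat > to.py <<'E'
# usage: rel(list of world pos, yaw of tool y)  -> turn, shift in current tool axes
from h import *
p=np.load("pose.npy")
def Mw(P):
    c,s=np.cos(p[2]),np.sin(p[2]); return np.array([p[0]+c*P[0]-s*P[1],p[1]+s*P[0]+c*P[1],P[2]])
def mach(w):
    c,s=np.cos(p[2]),np.sin(p[2]); d=w[:2]-p[:2]; return np.array([c*d[0]+s*d[1],-s*d[0]+c*d[1],w[2]])
def rel(W,yaw=None):
    s=get_state(); r=R.from_quat(s["tcp_rot"])
    if yaw is None: yaw=p[2]
    ty=np.array([np.cos(yaw),np.sin(yaw),0]); tz=np.array([0,0,-1]); tx=np.cross(ty,tz)
    T=R.from_matrix(np.c_[tx,ty,tz])
    print("time",round(s["time"],2),"tcp mach",mach(s["eef_pos"]).round(4),"F",np.round(s["contact_force"],1),"open",round(s["opening"],3))
    print("turn",(r.inv()*T).as_rotvec().round(3))
    for w in W: print(np.round(r.inv().apply(np.array(w)-s["eef_pos"]),4))
E
python3 - <<'E'
from to import *
g=Mw([-.012,-.180,.243]);print(g)
rel([[.30,.50,.40],[.45,.25,.42],[*g[:2],.40],[*g[:2],.30],[*g[:2],.223]])
E
```

```text
[ 0.45366875 -0.05336639  0.243     ]
time 0.3 tcp mach [-0.4398  0.4289  0.2308] F [ 0.  -0.4 -0.4] open 0.998
turn [-1.000e-03  1.000e-03  1.535e+00]
[-0.1407 -0.109  -0.1691]
[-0.3572 -0.3043 -0.189 ]
[-0.4495 -0.5933 -0.1688]
[-0.4495 -0.5932 -0.0688]
[-0.4495 -0.5931  0.0082]
```

Request:
{"fn": "arm_command", "kwargs": {
  "steps": [
    [[0,0,0.0],[-0.03,-0.02,-0.055],0.0],
    [[0,0,0.1],[-0.06,-0.04,-0.11],0.0],
    [[0,0,0.28],[-0.1,-0.07,-0.15],0.0],
    [[0,0,0.46],[-0.14,-0.105,-0.17],0.0],
    [[0,0,0.64],[-0.18,-0.145,-0.18],0.0],
    [[0,0,0.82],[-0.225,-0.185,-0.185],0.0],
    [[0,0,1.0],[-0.27,-0.225,-0.19],0.0],
    [[0,0,1.18],[-0.31,-0.265,-0.19],0.0],
    [[0,0,1.36],[-0.355,-0.305,-0.19],0.0],
    [[0,0,1.535],[-0.375,-0.36,-0.19],0.0],
    [[0,0,1.535],[-0.395,-0.42,-0.18],0.0],
    [[0,0,1.535],[-0.413,-0.48,-0.17],0.0]
  ]
}}

```text
time: 1.8
eef_pos: [0.4517, 0.0662, 0.4015]
tcp_rot: [0.793, 0.609, 0.0, 0.001]
contact_force: [0.6, -0.2, -0.4]
opening: 0.502
```

Run:
```python
from to import *
g=Mw([-.012,-.180,.243])
rel([[*g[:2],.40],[*g[:2],.30],[*g[:2],.224]])
```

```text
time 1.8 tcp mach [-0.0447 -0.065   0.4015] F [ 0.6 -0.2 -0.4] open 0.502
turn [0.001 0.001 0.   ]
[-0.115   0.0327  0.0017]
[-0.1149  0.0326  0.1017]
[-0.1149  0.0325  0.1777]
```

Request:
{"fn": "arm_command", "kwargs": {
  "steps": [
    [[0,0,0],[-0.06,0.0165,0.001],0.0],
    [[0,0,0],[-0.115,0.0325,0.001],0.0],
    [[0,0,0],[-0.115,0.0325,0.05],0.0],
    [[0,0,0],[-0.115,0.0325,0.1],0.0],
    [[0,0,0],[-0.115,0.0325,0.125],0.0],
    [[0,0,0],[-0.115,0.0325,0.125],0.0]
  ]
}}

```text
time: 2.55
eef_pos: [0.4522, -0.053, 0.2743]
tcp_rot: [0.793, 0.609, -0.001, -0.002]
contact_force: [-0.3, -0.1, 1.1]
opening: 0.5
```

Run:
```python
from to import *
g=Mw([-.012,-.180,.243])
rel([[*g[:2],.224]])
c=read_camera("top");crop(c,190,170,100,110,6,"t2.png")
c=read_camera("scene");crop(c,220,90,120,110,6,"s2.png")
```

```text
time 2.55 tcp mach [-0.0135 -0.1801  0.2743] F [-0.3 -0.1  1.1] open 0.5
turn [-0.004  0.    -0.   ]
[0.0001 0.0017 0.0503]
```

View pics/t2.png

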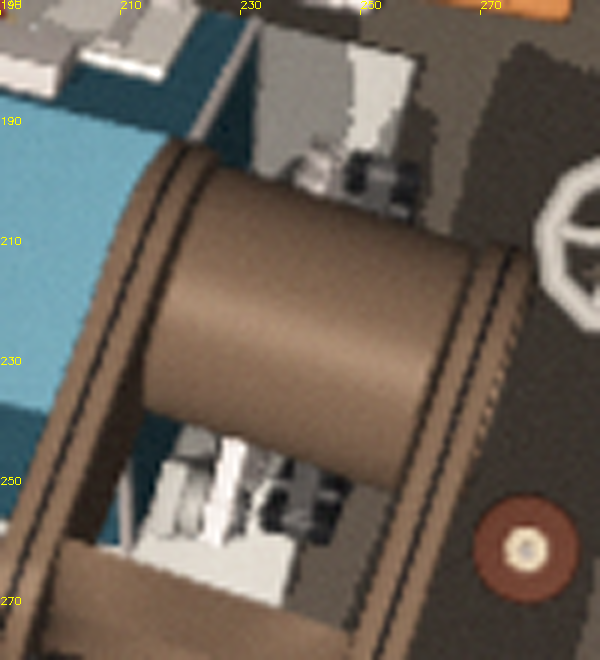

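View pics/s2.png

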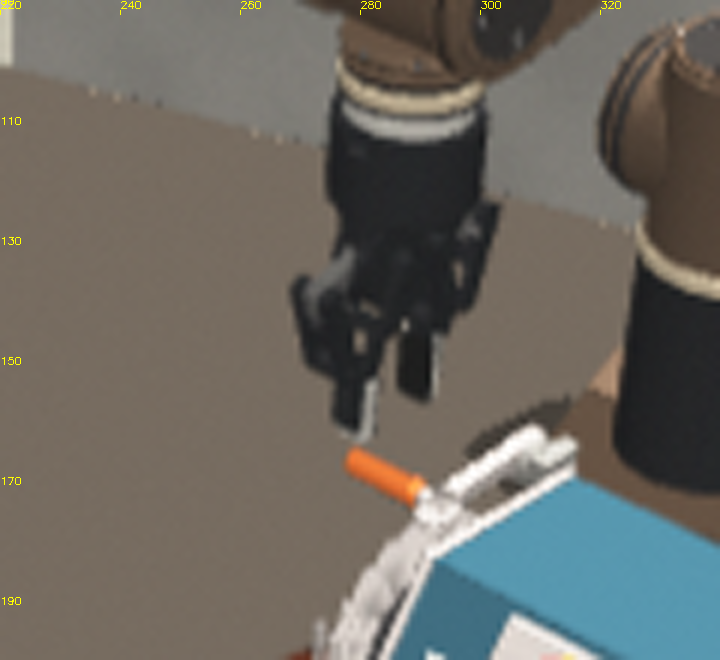

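Request:
{"fn": "arm_command", "kwargs": {
  "steps": [
    [[0,0,0],[0,0.0015,0.025],0.0],
    [[0,0,0],[0,0.0015,0.05],0.0],
    [[0,0,0],[0,0.0015,0.05],0.0],
    [[0,0,0],[0,0.0015,0.05],-1],
    [[0,0,0],[0,0.0015,0.05],-1],
    [[0,0,0],[0,0.0015,0.05],-1],
    [[0,0,0],[0,0.0015,0.05],-1],
    [[0,0,0],[0,0.0015,0.05],-1]
  ],
  "force": 30
}}

```text
time: 3.65
eef_pos: [0.4535, -0.0534, 0.2301]
tcp_rot: [0.793, 0.61, -0.002, -0.001]
contact_force: [-10.3, 1.9, 7.9]
opening: 0.148
```

Run:
```python
from to import *
rel([])
c=read_camera("scene");crop(c,220,90,120,110,6,"s3.png")
```

```text
time 3.65 tcp mach [-0.0122 -0.1801  0.2301] F [-10.3   1.9   7.9] open 0.148
turn [-0.004  0.001  0.001]
```

View pics/s3.png

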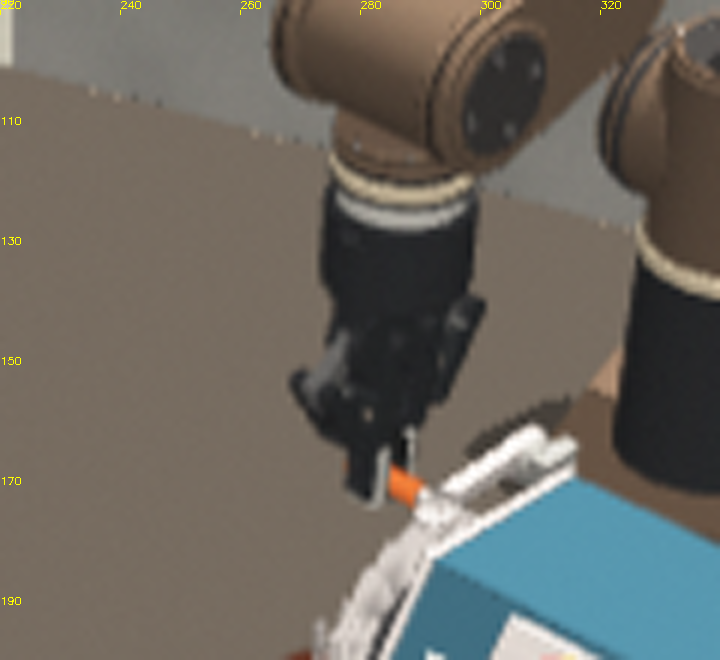

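Request:
{"fn": "arm_command", "kwargs": {
  "steps": [
    [[0,0,0],[0,0,-0.007],-1],
    [[0,0,0],[0,-0.001,-0.014],-1],
    [[0,0,0],[0,-0.003,-0.021],-1],
    [[0,0,0],[0,-0.006,-0.028],-1],
    [[0,0,0],[0,-0.009,-0.035],-1],
    [[0,0,0],[0,-0.009,-0.035],-1],
    [[0,0,0],[0,-0.009,-0.035],-1],
    [[0,0,0],[0,-0.009,-0.035],-1]
  ]
}}

```text
time: 4.7
eef_pos: [0.4437, -0.0508, 0.2654]
tcp_rot: [0.793, 0.61, -0.003, -0.003]
contact_force: [-6.6, 1.2, -5.9]
opening: 0.145
```

Run:
```python
from to import *
rel([])
c=read_camera("scene");crop(c,220,110,190,150,4,"s4.png")
```

```text
time 4.7 tcp mach [-0.0223 -0.1801  0.2654] F [-6.6  1.2 -5.9] open 0.145
turn [-0.008  0.002  0.001]
```

View pics/s4.png

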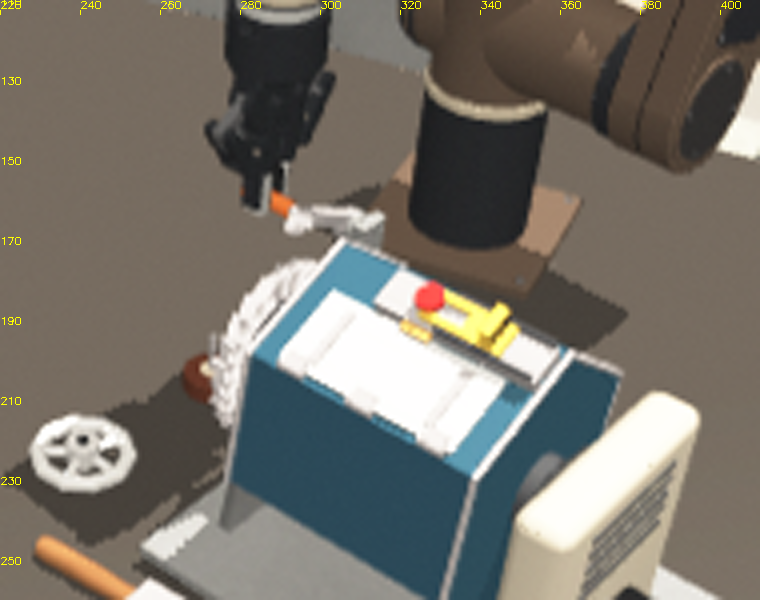

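Pawl is lifted, well clear of the wheel (grip around (288,160)), and the drum has already rolled back most of the way. Hold on until it rests.

Request:
{"fn": "arm_command", "kwargs": {
  "steps": [
    [[0,0,0],[0,0,0],-1],
    [[0,0,0],[0,0,0],-1],
    [[0,0,0],[0,0,0],-1],
    [[0,0,0],[0,0,0],-1],
    [[0,0,0],[0,0,0],-1],
    [[0,0,0],[0,0,0],-1],
    [[0,0,0],[0,0,0],-1],
    [[0,0,0],[0,0,0],-1],
    [[0,0,0],[0,0,0],-1],
    [[0,0,0],[0,0,0],-1],
    [[0,0,0],[0,0,0],-1],
    [[0,0,0],[0,0,0],-1]
  ]
}}

```text
time: 6.25
eef_pos: [0.4436, -0.0508, 0.2654]
tcp_rot: [0.793, 0.61, -0.003, -0.003]
contact_force: [-6.0, 0.9, -5.1]
opening: 0.143
```

Request:
{"fn": "arm_command", "kwargs": {
  "steps": [
    [[0,0,0],[0,0,0],-1],
    [[0,0,0],[0,0,0],-1],
    [[0,0,0],[0,0,0],-1],
    [[0,0,0],[0,0,0],-1],
    [[0,0,0],[0,0,0],-1],
    [[0,0,0],[0,0,0],-1],
    [[0,0,0],[0,0,0],-1],
    [[0,0,0],[0,0,0],-1],
    [[0,0,0],[0,0,0],-1],
    [[0,0,0],[0,0,0],-1],
    [[0,0,0],[0,0,0],-1],
    [[0,0,0],[0,0,0],-1]
  ]
}}

```text
time: 7.75
eef_pos: [0.4436, -0.0507, 0.2654]
tcp_rot: [0.793, 0.61, -0.003, -0.003]
contact_force: [-4.8, 1.0, -4.5]
opening: 0.144
```

Run:
```python
from to import *
rel([])
c=read_camera("scene");crop(c,220,110,190,150,4,"s5.png");f0=c["frame"].astype(int)
for i in range(6): c=read_camera("scene")
d=abs(c["frame"].astype(int)-f0).max(2)[150:260,270:400];print("moved px",(d>40).sum())
print(get_state()["time"])
```

```text
time 7.75 tcp mach [-0.0224 -0.1801  0.2654] F [-4.8  1.  -4.5] open 0.144
turn [-0.008  0.002  0.001]
moved px 13
8.1
```

View pics/s5.png

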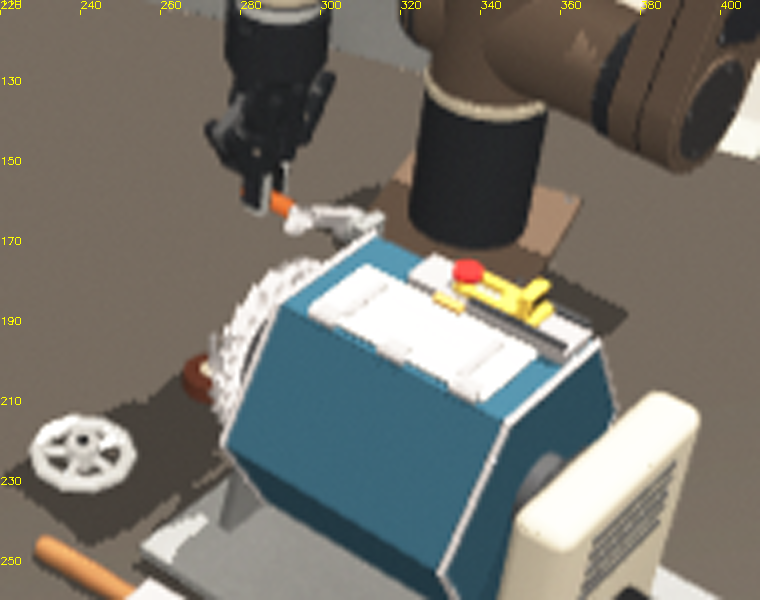

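Request:
{"fn": "arm_command", "kwargs": {
  "steps": [
    [[0,0,0],[0,0,0],-1],
    [[0,0,0],[0,0,0],-1],
    [[0,0,0],[0,0,0],-1],
    [[0,0,0],[0,0,0],-1],
    [[0,0,0],[0,0,0],-1],
    [[0,0,0],[0,0,0],-1],
    [[0,0,0],[0,0,0],-1],
    [[0,0,0],[0,0,0],-1],
    [[0,0,0],[0,0,0],-1],
    [[0,0,0],[0,0,0],-1],
    [[0,0,0],[0,0,0],-1],
    [[0,0,0],[0,0,0],-1]
  ]
}}

```text
time: 9.6
eef_pos: [0.4436, -0.0508, 0.2654]
tcp_rot: [0.793, 0.61, -0.003, -0.003]
contact_force: [-4.5, 1.3, -5.8]
opening: 0.147
```

Run:
```python
from to import *
rel([])
c=read_camera("scene");crop(c,260,140,150,120,5,"s6.png");f0=c["frame"].astype(int)
for i in range(6): c=read_camera("scene")
d=abs(c["frame"].astype(int)-f0).max(2)[150:260,270:400];print("moved px",(d>40).sum())
c=read_camera("top");crop(c,110,130,150,140,5,"t6.png")
# vertices predicted at a=0
for cam in("top","scene"):
    c=read_camera(cam)
    for a in(-.1,0,.1):
        for o in(-30,30): 
            b=a+np.radians(o)
            print(cam,a,o,[proj(c,Mw([.1155*np.sin(b),e*.0975,.16+.1155*np.cos(b)])).round(1).tolist() for e in(-1,1)])
```

```text
time 9.6 tcp mach [-0.0224 -0.1801  0.2654] F [-4.5  1.3 -5.8] open 0.147
turn [-0.008  0.002  0.001]
moved px 1
top -0.1 -30 [[[209.5, 243.0]], [[129.8, 223.2]]]
top -0.1 30 [[[221.1, 194.8]], [[141.4, 175.7]]]
top 0 -30 [[[210.1, 238.9]], [[130.1, 219.1]]]
top 0 30 [[[222.4, 190.8]], [[143.2, 171.8]]]
top 0.1 -30 [[[210.9, 234.6]], [[130.5, 214.7]]]
top 0.1 30 [[[223.7, 187.2]], [[145.1, 168.4]]]
scene -0.1 -30 [[[315.8, 168.7]], [[371.3, 195.7]]]
scene -0.1 30 [[[293.0, 181.5]], [[350.1, 211.3]]]
scene 0 -30 [[[314.1, 168.3]], [[370.0, 195.5]]]
scene 0 30 [[[290.7, 184.5]], [[347.7, 214.6]]]
scene 0.1 -30 [[[312.3, 168.3]], [[368.4, 195.6]]]
scene 0.1 30 [[[288.4, 187.6]], [[345.4, 218.0]]]
```

View pics/s6.png

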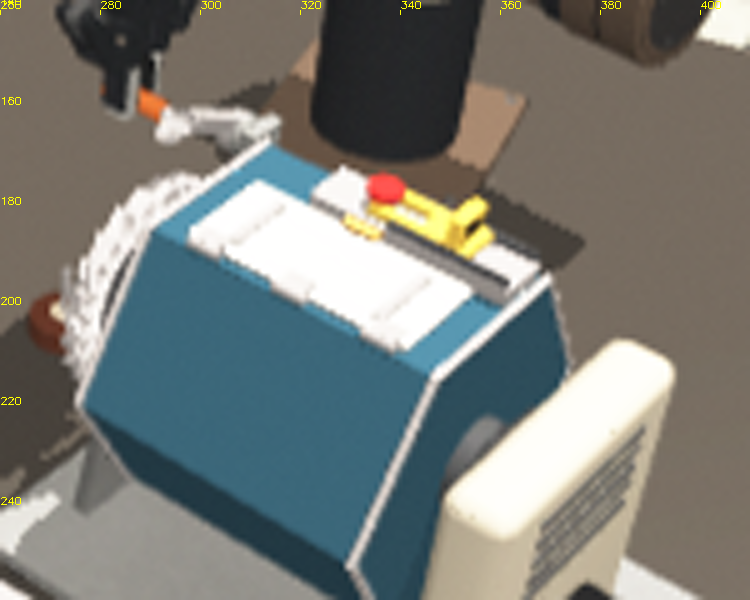

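View pics/t6.png

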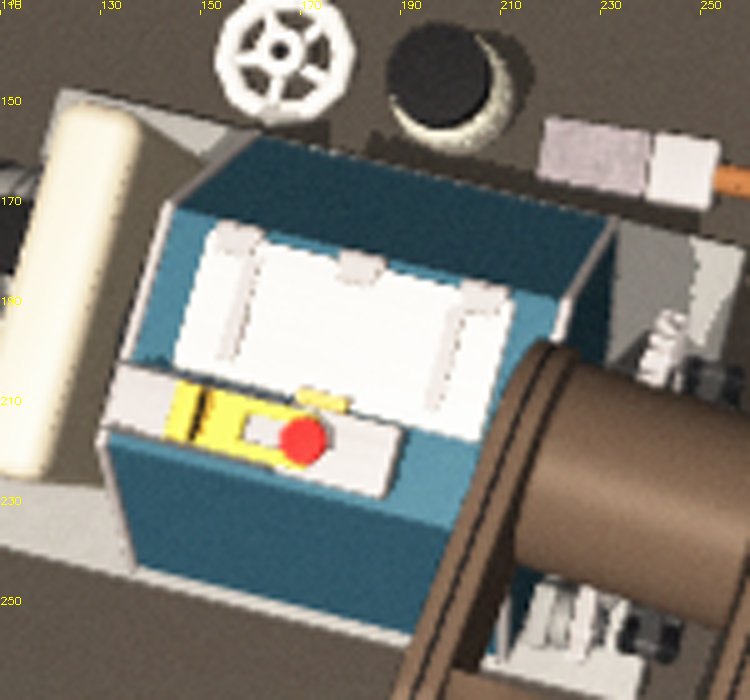

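Request:
{"fn": "arm_command", "kwargs": {
  "steps": [
    [[0,0,0],[0,0.003,0.007],-1],
    [[0,0,0],[0,0.005,0.014],-1],
    [[0,0,0],[0,0.007,0.02],-1],
    [[0,0,0],[0,0.008,0.025],-1],
    [[0,0,0],[0,0.008,0.025],-1],
    [[0,0,0],[0,0.008,0.025],0],
    [[0,0,0],[0,0.008,0.025],0],
    [[0,0,0],[0,0.008,0.025],0],
    [[0,0,0],[0,0.008,0.025],0],
    [[0,0,0],[0,0.008,0.025],0]
  ]
}}

```text
time: 11.35
eef_pos: [0.4511, -0.0528, 0.2403]
tcp_rot: [0.793, 0.61, -0.003, -0.003]
contact_force: [0.4, 0.1, -0.0]
opening: 0.502
```

Run:
```python
from to import *
rel([])
c=read_camera("scene");crop(c,230,110,150,120,5,"s7.png")
```

```text
time 11.35 tcp mach [-0.0146 -0.1801  0.2403] F [ 0.4  0.1 -0. ] open 0.502
turn [-0.008  0.002  0.001]
```

View pics/s7.png

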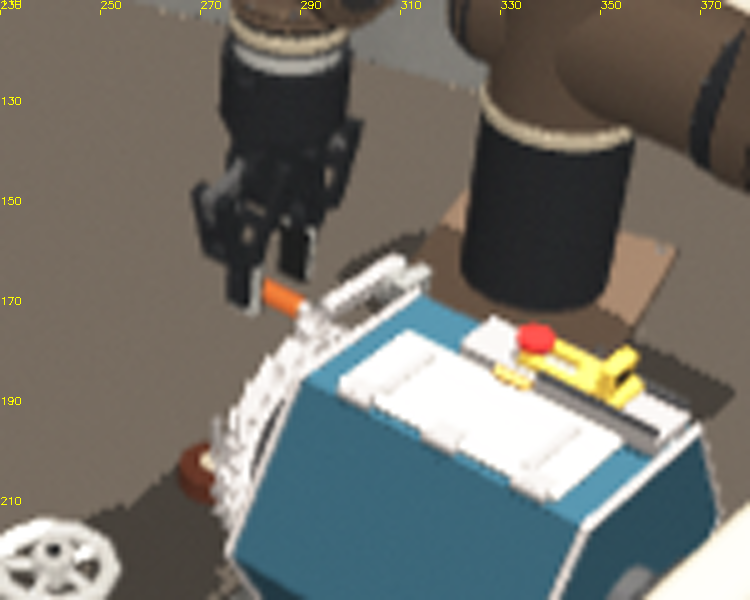

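Request:
{"fn": "arm_command", "kwargs": {
  "steps": [
    [[0,0,0],[0,0,-0.03],0],
    [[0,0,0],[0,0,-0.08],0],
    [[0,0,0],[0.03,0,-0.13],-1],
    [[0,0,0],[0.06,0.0,-0.13],-1],
    [[0,0,0],[0.06,0.0,-0.13],-1]
  ]
}}

```text
time: 12.02
eef_pos: [0.4679, 0.0063, 0.3708]
tcp_rot: [0.792, 0.611, -0.003, -0.002]
contact_force: [-0.5, -0.1, -0.0]
opening: 0.001
```

Run:
```python
from to import *
cs=read_camera("scene");crop(cs,265,140,115,110,6,"s8.png")
ct=read_camera("top");crop(ct,120,180,120,80,6,"t8.png")
for cam,c in(("t",ct),("s",cs)):
    h=cv2.cvtColor(c["frame"],cv2.COLOR_RGB2HSV); f=c["frame"].astype(int)
    m=((f[...,0]>150)&(f[...,1]<80)&(f[...,2]<80)).astype(np.uint8)
    n,l,st,ce=cv2.connectedComponentsWithStats(m)
    print(cam,[(st[i][4],ce[i].round(1).tolist()) for i in range(1,n) if 150<ce[i][1]<240 and 140<ce[i][0]<380 and st[i][4]>8])
rel([])
```

```text
t []
s [(np.int32(10), [336.3, 179.0]), (np.int32(22), [140.1, 204.0])]
time 12.12 tcp mach [-0.0138 -0.12    0.3695] F [-0.1 -0.  -0.8] open -0.004
turn [-0.01   0.002  0.002]
```

View pics/s8.png

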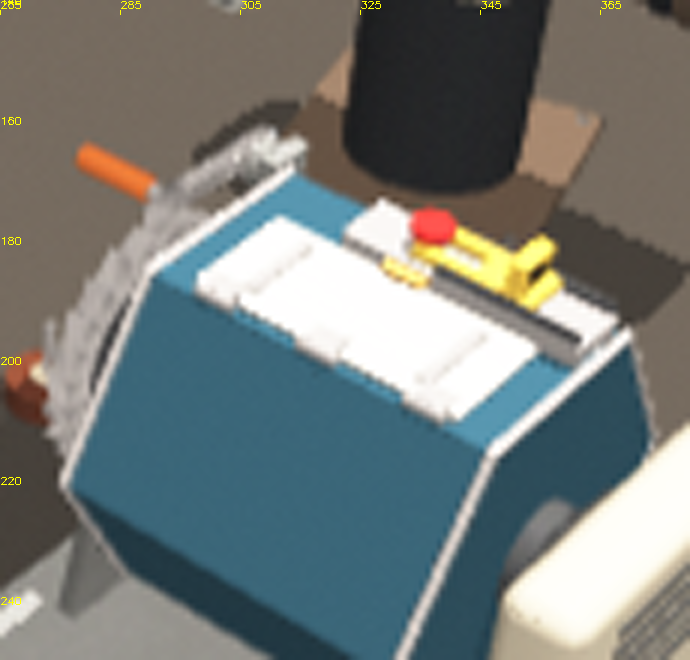

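View pics/t8.png

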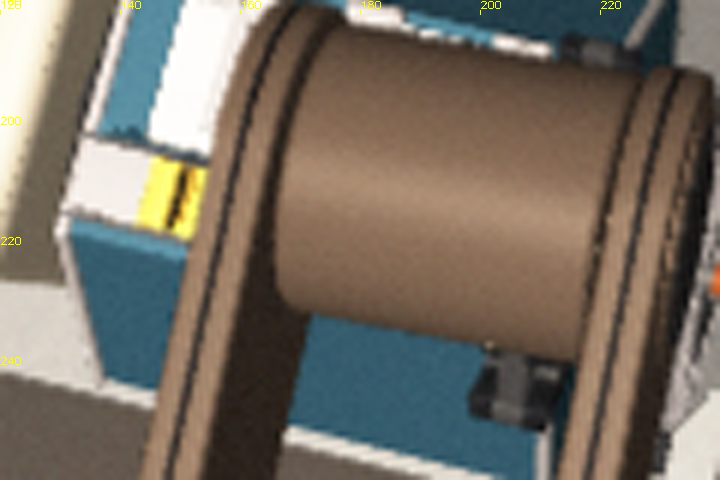

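Run:
```python
from to import *
ct=read_camera("top");cs=read_camera("scene")
t,e=tri(ct,(170.4,218),cs,(337.2,177.3));print("button tri",t,e,mach(t))
b=atz(ct,170.4,218,.288);print("btn top only",mach(b)); print("scene only",mach(atz(cs,337.2,177.1,.288)))
for a in(0,):
  for yb in (.02,.025,.03):
    print(yb,proj(ct,Mw([-.035,yb,.288])).round(1),proj(cs,Mw([-.035,yb,.288])).round(1),"rib top",proj(ct,Mw([-.035,yb+.052,.299])).round(1),proj(cs,Mw([-.035,yb+.052,.299])).round(1))
o=cv2.imread("pics/scene0.png")[155:182,268:300].astype(int)
for src in (o, cs["frame"][155:182,268:300,::-1].astype(int)):
    m=(src[...,2]>170)&(src[...,0]<110)&(src[...,1]>60)&(src[...,1]<170); y,x=np.nonzero(m); print(m.sum(),x.mean()+268,y.mean()+155)
```

```text
button tri [0.47985574 0.12488517 0.28716401] 0.00010488191324003141 [-0.03265582 -0.00102314  0.28716401]
btn top only [-0.03262039 -0.00126878  0.288     ]
scene only [-0.03246559 -0.0009714   0.288     ]
0.02 [[161.2 216.8]] [[343.9 179.7]] rib top [[137.9 211.1]] [[360.3 184.1]]
0.025 [[159.1 216.3]] [[345.3 180.4]] rib top [[135.8 210.6]] [[361.9 184.9]]
0.03 [[157.  215.8]] [[346.8 181.1]] rib top [[133.7 210.1]] [[363.4 185.6]]
42 283.2142857142857 168.5952380952381
57 283.94736842105266 168.10526315789474
```

Request:
{"fn": "arm_command", "kwargs": {
  "steps": [
    [[-0.01,0,0],[0.05,-0.007,0.0],-1],
    [[-0.01,0,0],[0.1,-0.014,0.0],-1],
    [[-0.01,0,0],[0.15,-0.02,0.0],-1],
    [[-0.01,0,0],[0.15,-0.02,0.04],-1],
    [[-0.01,0,0],[0.15,-0.02,0.06],-1],
    [[-0.01,0,0],[0.15,-0.02,0.06],-1]
  ]
}}

```text
time: 12.98
eef_pos: [0.485, 0.1537, 0.3067]
tcp_rot: [0.793, 0.609, -0.003, -0.001]
contact_force: [-0.1, 0.6, -0.4]
opening: -0.001
```

Run:
```python
from to import *
rel([Mw([-.033,.030,.287]),Mw([-.033,.058,.287])])
cs=read_camera("scene");crop(cs,300,110,100,100,6,"s9.png")
```

```text
time 12.97 tcp mach [-0.0351  0.0282  0.3067] F [-0.1  0.6 -0.4] open -0.001
turn [-0.005  0.004 -0.001]
[0.0019 0.0022 0.0197]
[0.0299 0.0022 0.0196]
```

View pics/s9.png

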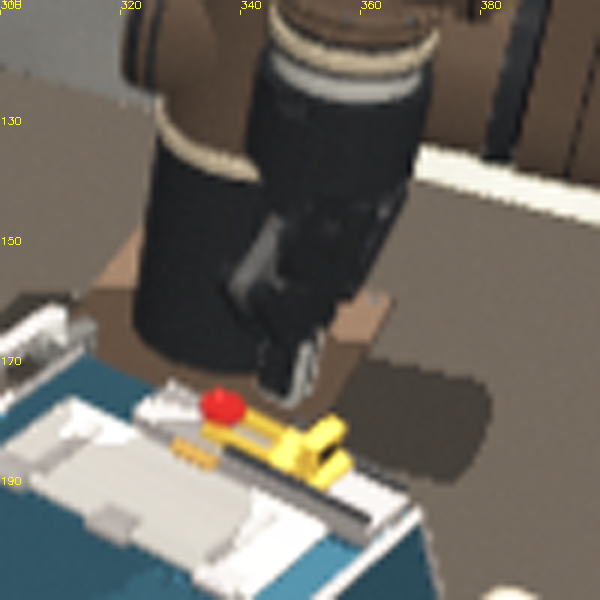

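Request:
{"fn": "arm_command", "kwargs": {
  "steps": [
    [[0,0,0],[0.003,0.002,0.01],-1],
    [[0,0,0],[0.003,0.002,0.019],-1],
    [[0,0,0],[0.003,0.002,0.019],-1],
    [[0,0,0],[0.01,0.002,0.019],-1],
    [[0,0,0],[0.016,0.002,0.019],-1],
    [[0,0,0],[0.022,0.002,0.019],-1],
    [[0,0,0],[0.028,0.002,0.019],-1],
    [[0,0,0],[0.028,0.002,0.019],-1],
    [[0,0,0],[0.028,0.002,0.019],-1]
  ]
}}

```text
time: 14.15
eef_pos: [0.4951, 0.1805, 0.2896]
tcp_rot: [0.793, 0.609, -0.001, 0.0]
contact_force: [0.2, 0.3, -0.1]
opening: 0.002
```

Run:
```python
from to import *
rel([])
cs=read_camera("scene");crop(cs,300,110,100,100,6,"s10.png")
```

```text
time 14.15 tcp mach [-0.0323  0.0567  0.2896] F [ 0.2  0.3 -0.1] open 0.002
turn [-0.001  0.002 -0.001]
```

View pics/s10.png

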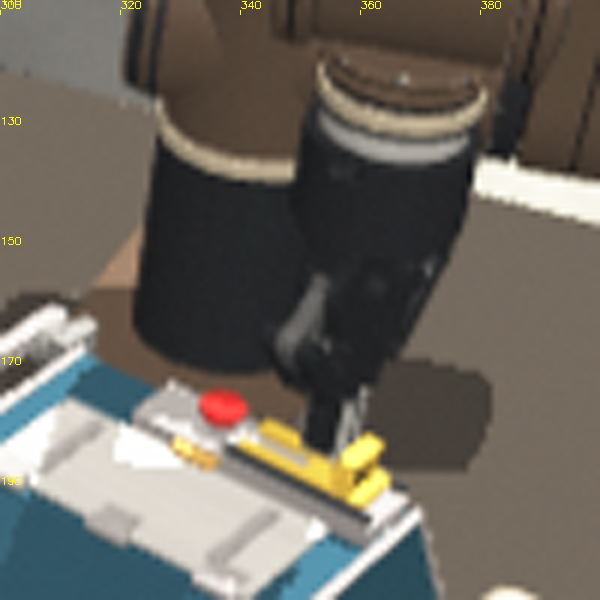

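Request:
{"fn": "arm_command", "kwargs": {
  "steps": [
    [[0,0,0],[0.002,0,0.001],-1],
    [[0,0,0],[0.004,0,0.001],-1],
    [[0,0,0],[0.005,0,0.001],-1],
    [[0,0,0],[0.005,0,0.001],-1]
  ]
}}

```text
time: 14.7
eef_pos: [0.4955, 0.1817, 0.289]
tcp_rot: [0.793, 0.609, -0.006, 0.003]
contact_force: [-4.0, -11.6, 3.4]
opening: 0.003
```

Request:
{"fn": "arm_command", "kwargs": {
  "steps": [
    [[0,0,0],[-0.006,0,-0.001],-1],
    [[0,0,0],[-0.01,0,-0.015],-1],
    [[0,0,0],[-0.03,0,-0.025],-1],
    [[0,0,0],[-0.059,0,-0.025],-1],
    [[0,0,0],[-0.059,0,-0.025],-1],
    [[0,0,0],[-0.059,0,-0.025],-1]
  ]
}}

```text
time: 15.45
eef_pos: [0.4804, 0.1249, 0.3153]
tcp_rot: [0.794, 0.608, -0.005, 0.003]
contact_force: [-0.1, 0.6, -0.3]
opening: 0.001
```

Run:
```python
from to import *
rel([Mw([-.034,-.001,.288]),Mw([-.034,-.001,.280])])
cs=read_camera("scene");crop(cs,300,110,100,100,6,"s11.png")
```

```text
time 15.45 tcp mach [-0.0321 -0.0008  0.3153] F [-0.1  0.6 -0.3] open 0.001
turn [-0.001  0.012 -0.002]
[ 0.0002 -0.0019  0.0273]
[ 0.0003 -0.0019  0.0353]
```

View pics/s11.png

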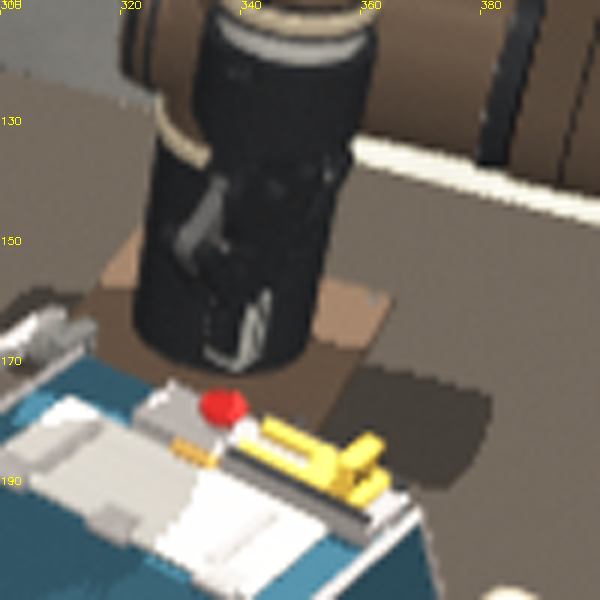

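Request:
{"fn": "arm_command", "kwargs": {
  "steps": [
    [[0,0.012,0],[0,-0.001,0.012],-1],
    [[0,0.012,0],[0,-0.001,0.024],-1],
    [[0,0.012,0],[0,-0.001,0.03],-1],
    [[0,0.012,0],[0,-0.001,0.034],-1],
    [[0,0.012,0],[0,-0.001,0.036],-1],
    [[0,0.012,0],[0,-0.001,0.036],-1],
    [[0,0.012,0],[0,-0.001,0.036],-1]
  ]
}}

```text
time: 16.38
eef_pos: [0.4796, 0.1254, 0.2831]
tcp_rot: [0.793, 0.609, 0.0, -0.0]
contact_force: [-6.4, -0.5, 15.3]
opening: 0.002
```

Run:
```python
from to import *
rel([])
cs=read_camera("scene");crop(cs,290,120,100,100,6,"s12.png")
```

```text
time 16.38 tcp mach [-0.0331 -0.0006  0.2831] F [-6.4 -0.5 15.3] open 0.002
turn [-0.    -0.    -0.001]
```

View pics/s12.png

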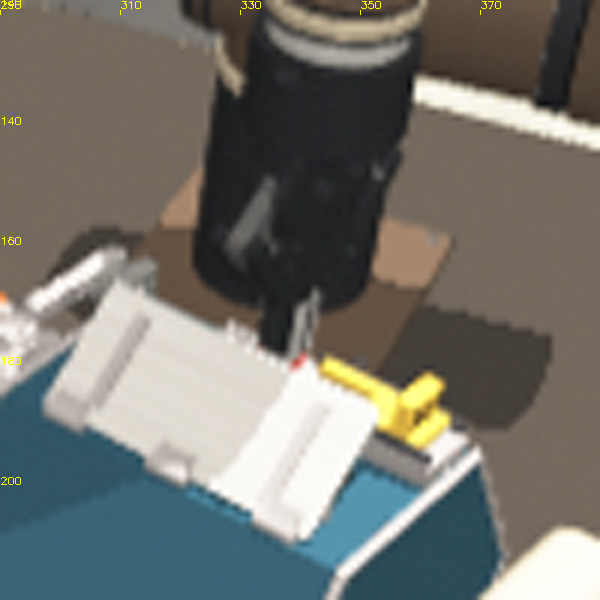

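Request:
{"fn": "arm_command", "kwargs": {
  "steps": [
    [[0,0,0],[0,-0.001,-0.01],-1],
    [[0,0,0],[0,-0.002,-0.016],-1],
    [[0,0,0],[0,0.005,-0.016],-1],
    [[0,0,0],[0,0.015,-0.016],-1],
    [[0,0,0],[0,0.025,-0.016],-1],
    [[0,0,0],[0,0.035,-0.016],-1],
    [[0,0,0],[0,0.043,-0.016],-1],
    [[0,0,0],[0,0.051,-0.016],-1],
    [[0,0,0],[0,0.059,-0.016],-1],
    [[0,0,0],[0,0.067,-0.016],-1],
    [[0,0,0],[0,0.074,-0.016],-1],
    [[0,0,0],[0,0.079,-0.016],-1]
  ]
}}

```text
time: 17.92
eef_pos: [0.5568, 0.1047, 0.2988]
tcp_rot: [0.793, 0.609, 0.001, 0.0]
contact_force: [-0.7, 0.6, 0.6]
opening: -0.002
```

Run:
```python
from to import *
rel([])
cs=read_camera("scene");crop(cs,280,110,110,110,6,"s13.png")
```

```text
time 17.93 tcp mach [ 0.0469 -0.0007  0.2988] F [-0.7  0.6  0.6] open -0.002
turn [ 0.001 -0.001 -0.001]
```

View pics/s13.png

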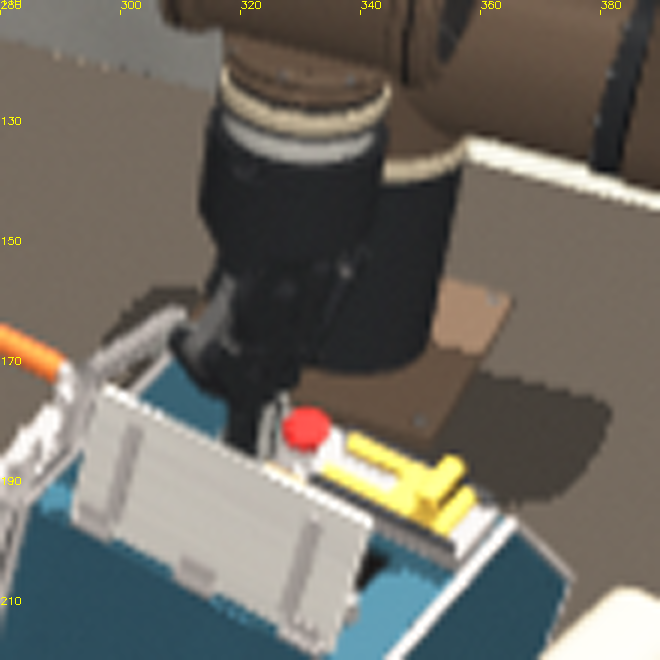

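Request:
{"fn": "arm_command", "kwargs": {
  "steps": [
    [[0,0,0],[0,0.004,0],-1],
    [[0,0,0],[0,0.008,0],-1],
    [[0,0,0],[0,0.008,0],-1],
    [[0,0,0],[0,0.008,0],-1]
  ]
}}

```text
time: 18.48
eef_pos: [0.5647, 0.1024, 0.2982]
tcp_rot: [0.793, 0.609, 0.001, 0.0]
contact_force: [0.5, -0.6, -0.3]
opening: 0.002
```

Run:
```python
from to import *
rel([])
cs=read_camera("scene");crop(cs,280,110,110,110,6,"s14.png")
for th in(1.57,1.75,2.0):
    print(th,[proj(cs,Mw([.052-.068*np.cos(th),y,.2625+.068*np.sin(th)])).round(1).tolist() for y in(-.075,.075)])
```

```text
time 18.48 tcp mach [ 0.0551 -0.0008  0.2982] F [ 0.5 -0.6 -0.3] open 0.002
turn [ 0.001 -0.001 -0.001]
1.57 [[[300.2, 166.6]], [[345.8, 189.1]]]
1.75 [[[297.4, 168.7]], [[343.1, 191.5]]]
2.0 [[[293.7, 172.6]], [[339.4, 195.8]]]
```

View pics/s14.png

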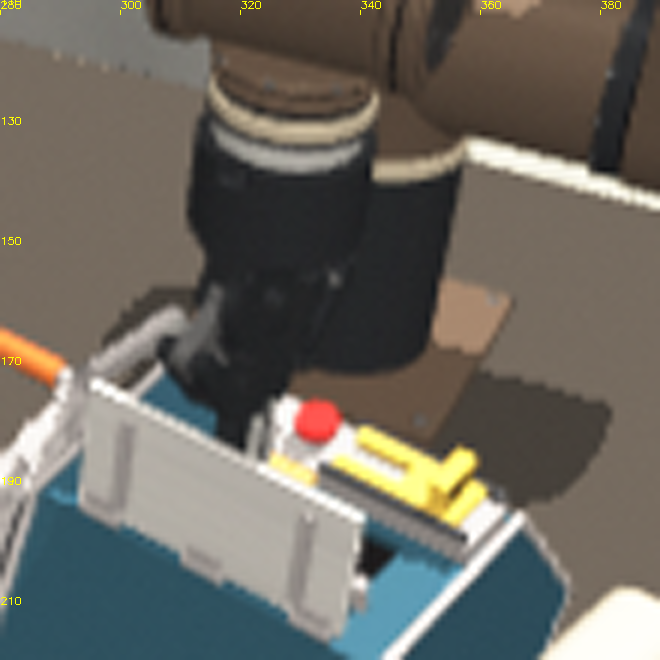

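Request:
{"fn": "arm_command", "kwargs": {
  "steps": [
    [[0,0,0],[0,-0.01,0],-1],
    [[0,0,0],[0,-0.025,-0.01],-1],
    [[0,0,0],[0,-0.035,-0.05],-1],
    [[0,0,0],[0,-0.04,-0.1],-1],
    [[0,0,0],[0,-0.09,-0.12],-1],
    [[0,0,0],[0,-0.09,-0.12],-1],
    [[0,0,0],[0,-0.09,-0.12],-1],
    [[0,0,0],[0,-0.09,-0.12],-1],
    [[0,0,0],[0,-0.09,-0.12],-1],
    [[0,0,0],[0,-0.09,-0.12],-1],
    [[0,0,0],[0,-0.09,-0.12],-1],
    [[0,0,0],[0,-0.09,-0.12],-1]
  ]
}}

```text
time: 20.02
eef_pos: [0.4777, 0.1257, 0.418]
tcp_rot: [0.793, 0.609, 0.001, 0.0]
contact_force: [-0.7, 0.6, -0.3]
opening: -0.002
```

Run:
```python
from to import *
rel([])
cs=read_camera("scene");crop(cs,265,140,120,110,6,"s15.png")
ct=read_camera("top");crop(ct,85,120,190,150,4,"t15.png")
f=cs["frame"][155:182,268:300].astype(int)
m=(f[...,0]>170)&(f[...,2]<110)&(f[...,1]>60)&(f[...,1]<170); y,x=np.nonzero(m); print(m.sum(),x.mean()+268,y.mean()+155)
```

```text
time 20.02 tcp mach [-0.0349 -0.0008  0.418 ] F [-0.7  0.6 -0.3] open -0.002
turn [ 0.001 -0.001 -0.001]
40 283.2 168.6
```

View pics/s15.png

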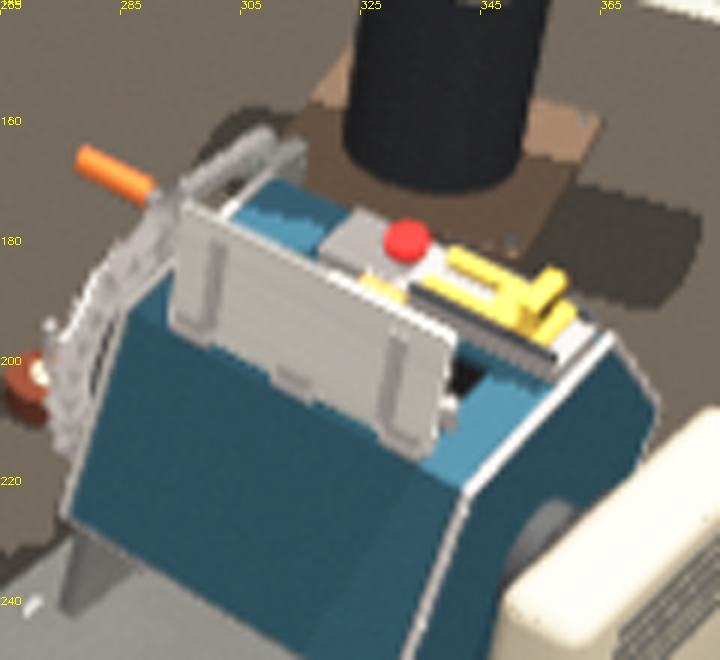

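View pics/t15.png

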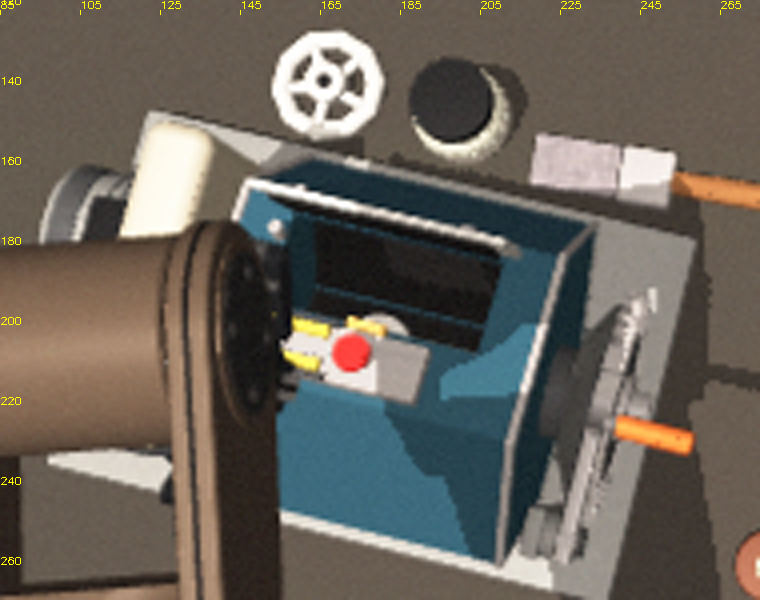

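Request:
{"fn": "arm_command", "kwargs": {
  "steps": [
    [[0,0,0],[0,-0.03,-0.03],-1],
    [[0,0,0],[0,-0.03,-0.03],-1],
    [[0,0,0],[0,-0.03,-0.03],-1],
    [[0,0,0],[0,-0.03,-0.03],-1],
    [[0,0,0],[0,-0.03,-0.03],-1],
    [[0,0,0],[0,-0.03,-0.03],-1],
    [[0,0,0],[0,-0.03,-0.03],-1],
    [[0,0,0],[0,-0.03,-0.03],-1],
    [[0,0,0],[0,-0.03,-0.03],-1],
    [[0,0,0],[0,-0.03,-0.03],-1],
    [[0,0,0],[0,-0.03,-0.03],-1],
    [[0,0,0],[0,-0.03,-0.03],-1]
  ]
}}

```text
time: 21.62
eef_pos: [0.4486, 0.1335, 0.4481]
tcp_rot: [0.793, 0.609, 0.001, 0.0]
contact_force: [0.7, 0.5, 0.3]
opening: 0.003
```

Run:
```python
from to import *
rel([])
cs=read_camera("scene");crop(cs,265,140,120,110,6,"s16.png")
for a in(0,.1,.15,.2,.25):
    b=a+np.radians(30); q=lambda x,y,z:proj(cs,Mw([x*np.cos(a)+(z-.16)*np.sin(a),y,.16-x*np.sin(a)+(z-.16)*np.cos(a)]))[0].round(1).tolist()
    print(a,"v30",q(.0577,.0975,.26),"v-30",q(-.0577,.0975,.26),"btn",q(-.034,-.001,.288),[(th,q(.052-.068*np.cos(th),-.075,.2625+.068*np.sin(th)),q(.052-.068*np.cos(th),.075,.2625+.068*np.sin(th))) for th in(1.75,2.0)])
```

```text
time 21.62 tcp mach [-0.065  -0.0008  0.4481] F [0.7 0.5 0.3] open 0.003
turn [ 0.001 -0.001 -0.001]
0 v30 [347.7, 214.6] v-30 [370.0, 195.5] btn [337.5, 176.9] [(1.75, [297.4, 168.7], [343.1, 191.5]), (2.0, [293.7, 172.6], [339.4, 195.8])]
0.1 v30 [345.4, 218.0] v-30 [368.4, 195.6] btn [335.1, 178.0] [(1.75, [293.5, 173.3], [339.2, 196.5]), (2.0, [289.9, 177.7], [335.4, 201.3])]
0.15 v30 [344.3, 219.8] v-30 [367.6, 195.8] btn [333.8, 178.7] [(1.75, [291.6, 175.8], [337.2, 199.2]), (2.0, [288.0, 180.3], [333.5, 204.1])]
0.2 v30 [343.1, 221.7] v-30 [366.7, 196.1] btn [332.6, 179.5] [(1.75, [289.8, 178.4], [335.3, 202.0]), (2.0, [286.2, 183.0], [331.6, 207.1])]
0.25 v30 [342.1, 223.5] v-30 [365.8, 196.5] btn [331.2, 180.4] [(1.75, [287.9, 181.0], [333.4, 204.8]), (2.0, [284.4, 185.8], [329.7, 210.1])]
```

View pics/s16.png

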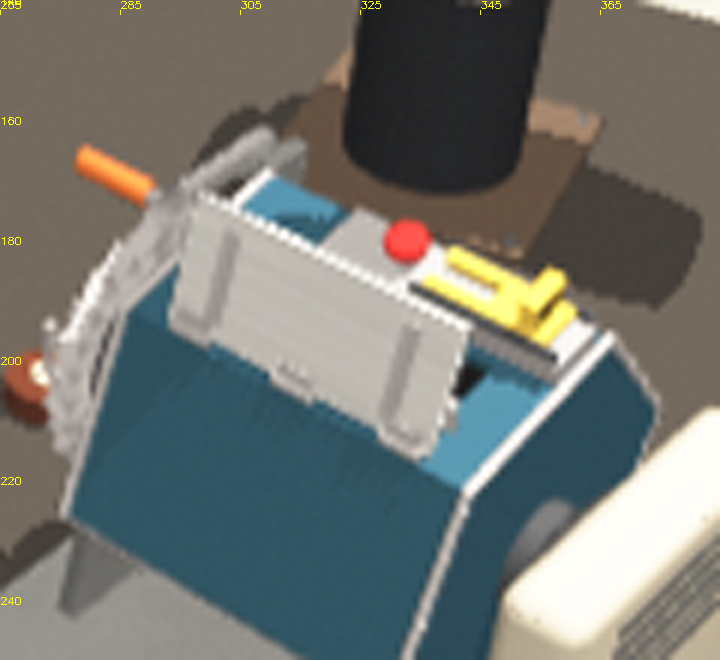

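Request:
{"fn": "arm_command", "kwargs": {
  "steps": [
    [[0,0,0],[-0.055,0.015,0],0],
    [[0,0,0],[-0.11,0.03,0],0],
    [[0,0,0],[-0.165,0.048,0.02],0],
    [[0,0,0],[-0.179,0.052,0.08],0],
    [[0,0,0],[-0.179,0.052,0.14],0],
    [[0,0,0],[-0.179,0.052,0.175],0],
    [[0,0,0],[-0.179,0.052,0.205],0],
    [[0,0,0],[-0.179,0.052,0.22],0],
    [[0,0,0],[-0.179,0.052,0.22],0],
    [[0,0,0],[-0.179,0.052,0.22],0]
  ]
}}

```text
time: 22.92
eef_pos: [0.4537, -0.0531, 0.2298]
tcp_rot: [0.793, 0.609, 0.001, 0.001]
contact_force: [0.1, 0.3, 0.2]
opening: 0.502
```

Run:
```python
from to import *
rel([Mw([-.0135,-.18,.226])])
cs=read_camera("scene");crop(cs,250,110,140,120,5,"s17.png")
```

```text
time 22.93 tcp mach [-0.012  -0.1797  0.2298] F [0.1 0.3 0.2] open 0.502
turn [ 0.004 -0.    -0.001]
[-0.0003 -0.0015  0.0037]
```

View pics/s17.png

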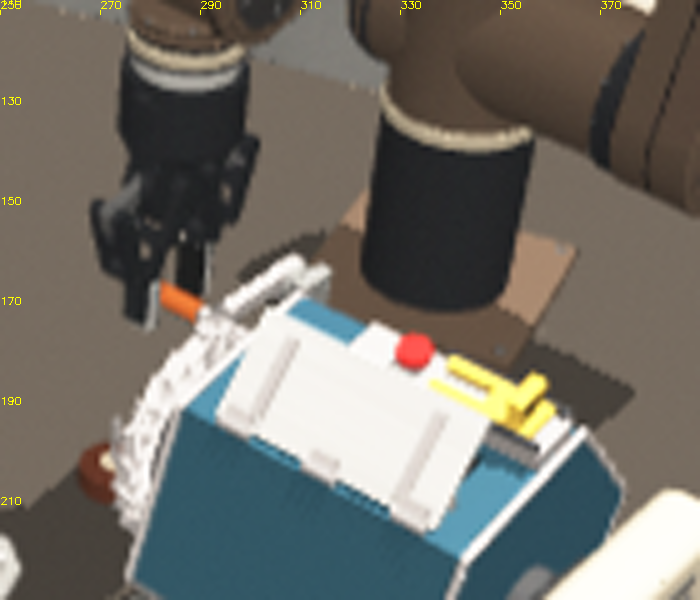

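The push turned the drum one tooth forward (about +0.2 rad) and the hatch fell back to its sprung angle. I'll reset the drum with the pawl, then push the hatch more slowly and nearer its edge.

Request:
{"fn": "arm_command", "kwargs": {
  "steps": [
    [[0,0,0],[0,-0.001,0.003],-1],
    [[0,0,0],[0,-0.001,0.003],-1],
    [[0,0,0],[0,-0.001,0.003],-1],
    [[0,0,0],[0,-0.001,0.003],-1],
    [[0,0,0],[0,-0.001,-0.004],-1],
    [[0,0,0],[0,-0.002,-0.011],-1],
    [[0,0,0],[0,-0.004,-0.018],-1],
    [[0,0,0],[0,-0.007,-0.025],-1],
    [[0,0,0],[0,-0.01,-0.032],-1],
    [[0,0,0],[0,-0.01,-0.032],-1],
    [[0,0,0],[0,-0.01,-0.032],-1],
    [[0,0,0],[0,-0.01,-0.032],-1]
  ],
  "force": 30
}}

```text
time: 24.48
eef_pos: [0.444, -0.0505, 0.262]
tcp_rot: [0.793, 0.609, 0.002, 0.002]
contact_force: [2.9, -1.9, -1.1]
opening: 0.147
```

Request:
{"fn": "arm_command", "kwargs": {
  "steps": [
    [[0,0,0],[0,0,0],-1],
    [[0,0,0],[0,0,0],-1],
    [[0,0,0],[0,0,0],-1],
    [[0,0,0],[0,0,0],-1],
    [[0,0,0],[0,0,0],-1],
    [[0,0,0],[0,0,0],-1],
    [[0,0,0],[0,0,0],-1],
    [[0,0,0],[0,0,0],-1],
    [[0,0,0],[0,0,0],-1],
    [[0,0,0],[0,0,0],-1],
    [[0,0,0],[0,0,0],-1],
    [[0,0,0],[0,0,0],-1]
  ]
}}

```text
time: 25.98
eef_pos: [0.444, -0.0506, 0.262]
tcp_rot: [0.793, 0.609, 0.002, 0.002]
contact_force: [3.7, -0.4, -1.6]
opening: 0.147
```

Request:
{"fn": "arm_command", "kwargs": {
  "steps": [
    [[0,0,0],[0,0,0],-1],
    [[0,0,0],[0,0,0],-1],
    [[0,0,0],[0,0,0],-1],
    [[0,0,0],[0,0,0],-1],
    [[0,0,0],[0,0,0],-1],
    [[0,0,0],[0,0,0],-1],
    [[0,0,0],[0,0,0],-1],
    [[0,0,0],[0,0,0],-1],
    [[0,0,0],[0,0,0],-1],
    [[0,0,0],[0,0,0],-1],
    [[0,0,0],[0,0,0],-1],
    [[0,0,0],[0,0,0],-1]
  ]
}}

```text
time: 27.48
eef_pos: [0.444, -0.0505, 0.262]
tcp_rot: [0.793, 0.609, 0.002, 0.002]
contact_force: [4.2, -1.3, -0.4]
opening: 0.151
```

Run:
```python
from to import *
rel([])
cs=read_camera("scene");crop(cs,250,110,140,120,5,"s18.png");f0=cs["frame"].astype(int)
for i in range(6): c=read_camera("scene")
d=abs(c["frame"].astype(int)-f0).max(2)[150:260,270:400];print("moved px",(d>40).sum())
```

```text
time 27.48 tcp mach [-0.022  -0.1798  0.262 ] F [ 4.2 -1.3 -0.4] open 0.151
turn [ 0.005 -0.    -0.001]
moved px 2
```

View pics/s18.png

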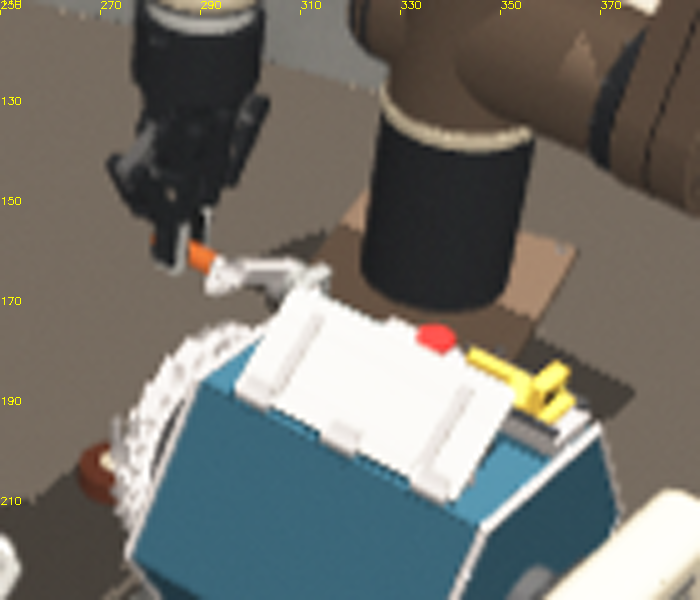

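Request:
{"fn": "arm_command", "kwargs": {
  "steps": [
    [[0,0,0],[0,0.003,0.007],-1],
    [[0,0,0],[0,0.006,0.014],-1],
    [[0,0,0],[0,0.008,0.021],-1],
    [[0,0,0],[0,0.009,0.023],-1],
    [[0,0,0],[0,0.009,0.023],0],
    [[0,0,0],[0,0.009,0.023],0],
    [[0,0,0],[0,0.009,0.023],0],
    [[0,0,0],[0,0.009,0.023],0],
    [[0,0,0],[0,0.009,-0.01],0],
    [[0,0,0],[0,0.009,-0.06],0],
    [[0,0,0],[0.04,-0.02,-0.1],-1],
    [[0,0,0],[0.09,-0.03,-0.1],-1]
  ]
}}

```text
time: 29.32
eef_pos: [0.4388, 0.0446, 0.3669]
tcp_rot: [0.794, 0.608, 0.005, 0.005]
contact_force: [0.5, -0.0, -0.7]
opening: 0.078
```

Run:
```python
from to import *
rel([Mw([-.03,0,.34]),Mw([-.03,0,.305])])
cs=read_camera("scene");crop(cs,260,130,130,110,6,"s19.png")
f=cs["frame"][155:182,268:300].astype(int)
m=(f[...,0]>170)&(f[...,2]<110)&(f[...,1]>60)&(f[...,1]<170); y,x=np.nonzero(m); print(m.sum(),x.mean()+268,y.mean()+155)
```

```text
time 29.32 tcp mach [-0.0516 -0.0892  0.3669] F [ 0.5 -0.  -0.7] open 0.078
turn [ 0.014 -0.001 -0.004]
[0.0893 0.0209 0.0273]
[0.0892 0.0204 0.0623]
47 283.63829787234044 167.91489361702128
```

View pics/s19.png

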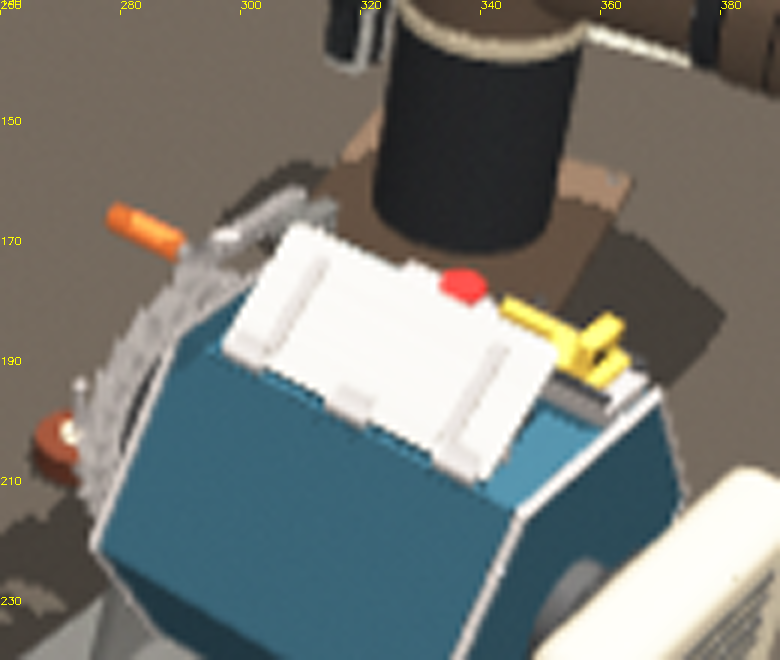

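Request:
{"fn": "arm_command", "kwargs": {
  "steps": [
    [[0.014,0,-0.004],[0.045,0.01,0.0],-1],
    [[0.014,0,-0.004],[0.089,0.02,0.01],-1],
    [[0.014,0,-0.004],[0.089,0.02,0.04],-1],
    [[0.014,0,-0.004],[0.089,0.02,0.064],-1],
    [[0.014,0,-0.004],[0.089,0.02,0.064],-1],
    [[0.014,0,-0.004],[0.089,0.02,0.064],-1]
  ]
}}

```text
time: 30.12
eef_pos: [0.4811, 0.1312, 0.3027]
tcp_rot: [0.791, 0.612, 0.002, -0.003]
contact_force: [-0.7, 0.1, -0.1]
opening: -0.005
```

Run:
```python
from to import *
L=[]
for th in np.arange(.75,2.0,.1): L.append(Mw([.052-.058*np.cos(th)-.015,0,.2625+.058*np.sin(th)]))
rel(L)
```

```text
time 30.12 tcp mach [-0.0331  0.0054  0.3027] F [-0.7  0.1 -0.1] open -0.005
turn [-0.004 -0.007  0.006]
[-0.0056  0.0276  0.0005]
[-0.0056  0.0317 -0.0035]
[-0.0056  0.0363 -0.0071]
[-0.0056  0.0411 -0.0103]
[-0.0056  0.0463 -0.0129]
[-0.0056  0.0517 -0.015 ]
[-0.0057  0.0573 -0.0166]
[-0.0057  0.063  -0.0176]
[-0.0057  0.0687 -0.0181]
[-0.0058  0.0745 -0.0179]
[-0.0058  0.0803 -0.0172]
[-0.0059  0.0859 -0.0159]
[-0.0059  0.0914 -0.014 ]
```

Request:
{"fn": "arm_command", "kwargs": {
  "steps": [
    [[0,0,0],[-0.002,0.01,0],-1],
    [[0,0,0],[-0.005,0.02,0],-1],
    [[0,0,0],[-0.005,0.025,0],-1],
    [[0,0,0],[-0.005,0.029,-0.001],-1],
    [[0,0,0],[-0.005,0.032,-0.004],-1],
    [[0,0,0],[-0.005,0.034,-0.005],-1],
    [[0,0,0],[-0.005,0.036,-0.007],-1],
    [[0,0,0],[-0.005,0.0385,-0.0085],-1],
    [[0,0,0],[-0.005,0.041,-0.01],-1],
    [[0,0,0],[-0.005,0.0435,-0.0115],-1],
    [[0,0,0],[-0.005,0.046,-0.013],-1],
    [[0,0,0],[-0.005,0.046,-0.013],-1]
  ]
}}

```text
time: 31.62
eef_pos: [0.5248, 0.1147, 0.3157]
tcp_rot: [0.791, 0.612, 0.002, -0.003]
contact_force: [-1.0, 0.4, 0.8]
opening: -0.004
```

Run:
```python
from to import *
rel([])
cs=read_camera("scene");crop(cs,260,110,130,130,6,"s20.png")
```

```text
time 31.62 tcp mach [0.0134 0.0007 0.3157] F [-1.   0.4  0.8] open -0.004
turn [-0.003 -0.007  0.006]
```

View pics/s20.png

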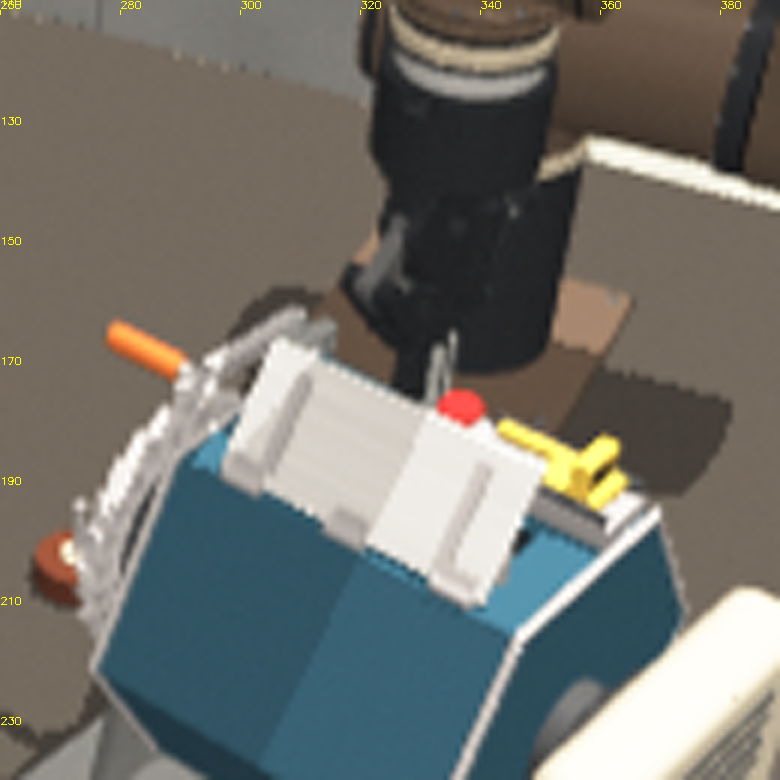

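Request:
{"fn": "arm_command", "kwargs": {
  "steps": [
    [[0,0,0],[0,0.002,-0.001],-1],
    [[0,0,0],[0,0.004,-0.002],-1],
    [[0,0,0],[0,0.006,-0.002],-1],
    [[0,0,0],[0,0.008,-0.003],-1],
    [[0,0,0],[0,0.01,-0.003],-1],
    [[0,0,0],[0,0.012,-0.004],-1],
    [[0,0,0],[0,0.014,-0.004],-1],
    [[0,0,0],[0,0.016,-0.004],-1],
    [[0,0,0],[0,0.018,-0.005],-1],
    [[0,0,0],[0,0.02,-0.005],-1],
    [[0,0,0],[0,0.022,-0.005],-1],
    [[0,0,0],[0,0.024,-0.005],-1]
  ]
}}

```text
time: 33.17
eef_pos: [0.5481, 0.1086, 0.3209]
tcp_rot: [0.791, 0.612, 0.002, -0.003]
contact_force: [0.4, -0.2, 1.9]
opening: 0.004
```

Run:
```python
from to import *
rel([])
cs=read_camera("scene");crop(cs,260,110,130,130,6,"s21.png")
```

```text
time 33.17 tcp mach [0.0375 0.0008 0.3209] F [ 0.4 -0.2  1.9] open 0.004
turn [-0.002 -0.007  0.006]
```

View pics/s21.png

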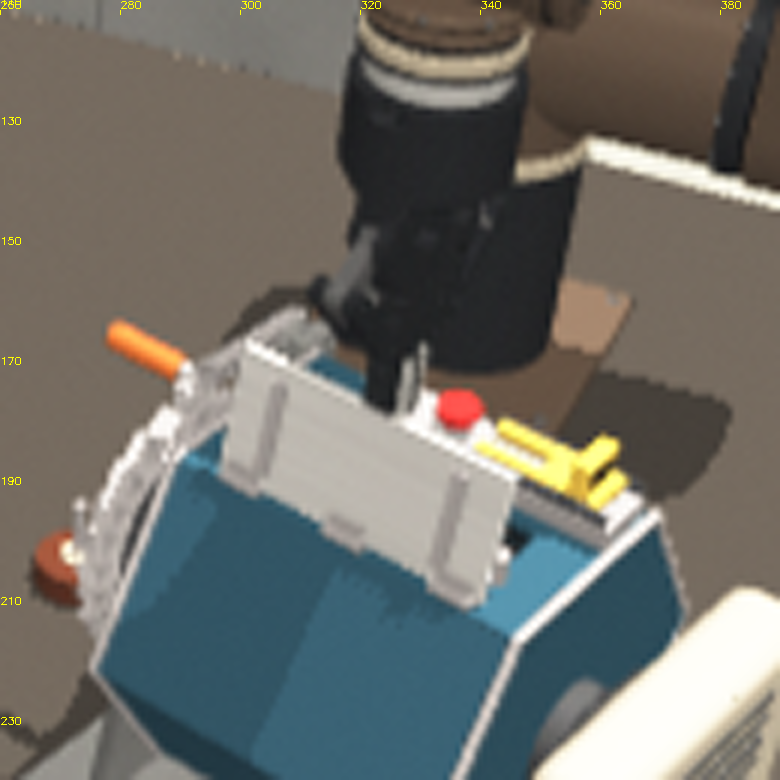

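Request:
{"fn": "arm_command", "kwargs": {
  "steps": [
    [[0,0,0],[0,0.002,0],-1],
    [[0,0,0],[0,0.004,0],-1],
    [[0,0,0],[0,0.006,0],-1],
    [[0,0,0],[0,0.008,0],-1],
    [[0,0,0],[0,0.01,0.001],-1],
    [[0,0,0],[0,0.012,0.001],-1],
    [[0,0,0],[0,0.014,0.002],-1],
    [[0,0,0],[0,0.015,0.002],-1],
    [[0,0,0],[0,0.016,0.003],-1],
    [[0,0,0],[0,0.017,0.003],-1],
    [[0,0,0],[0,0.018,0.003],-1],
    [[0,0,0],[0,0.018,0.003],-1]
  ]
}}

```text
time: 34.72
eef_pos: [0.5657, 0.104, 0.3176]
tcp_rot: [0.791, 0.612, 0.002, -0.003]
contact_force: [0.1, -0.9, 2.7]
opening: -0.003
```

Run:
```python
from to import *
rel([])
cs=read_camera("scene");crop(cs,260,110,130,130,6,"s22.png")
```

```text
time 34.73 tcp mach [0.0557 0.0009 0.3176] F [ 0.1 -0.9  2.7] open -0.003
turn [-0.003 -0.007  0.006]
```

View pics/s22.png

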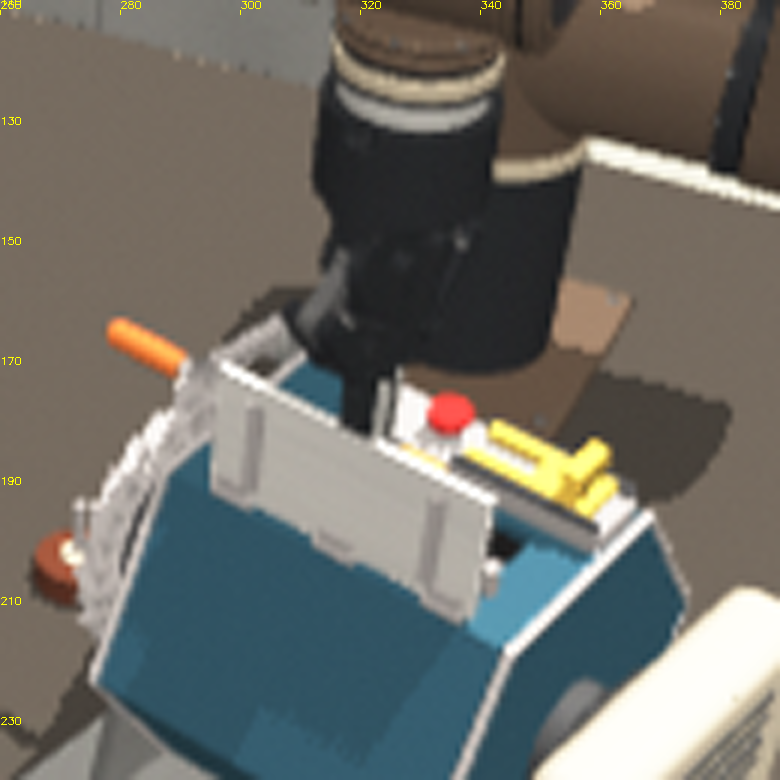

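Request:
{"fn": "arm_command", "kwargs": {
  "steps": [
    [[0,0,0],[0,0,-0.002],-1],
    [[0,0,0],[0,0,-0.002],-1],
    [[0,0,0],[0,0,-0.002],-1],
    [[0,0,0],[0,0,-0.002],-1],
    [[0,0,0],[0,0,-0.002],-1],
    [[0,0,0],[0,0,-0.002],-1]
  ]
}}

```text
time: 35.52
eef_pos: [0.5657, 0.1039, 0.3196]
tcp_rot: [0.791, 0.612, 0.002, -0.003]
contact_force: [0.4, -0.2, 0.5]
opening: -0.001
```

Run:
```python
from to import *
rel([])
cs=read_camera("scene");crop(cs,260,110,130,130,6,"s23.png")
```

```text
time 35.52 tcp mach [0.0557 0.0009 0.3196] F [ 0.4 -0.2  0.5] open -0.001
turn [-0.003 -0.007  0.006]
```

View pics/s23.png

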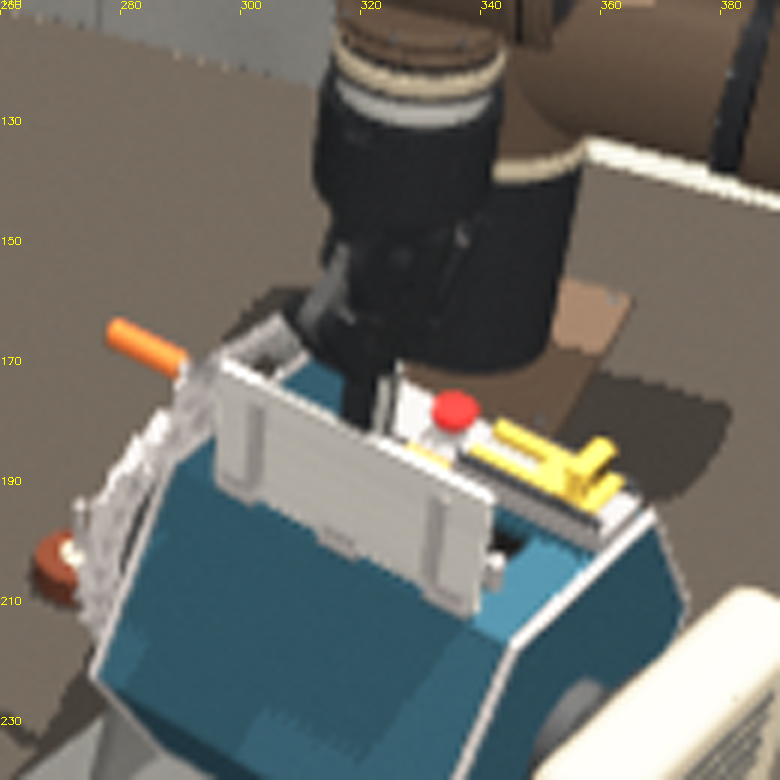

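Request:
{"fn": "arm_command", "kwargs": {
  "steps": [
    [[0,0,0],[0,0,0],-1],
    [[0,0,0],[0,0,0],-1],
    [[0,0,0],[0,0.001,0],-1],
    [[0,0,0],[0,0.001,0],-1],
    [[0,0,0],[0,0.001,0],-1],
    [[0,0,0],[0,0.002,0],-1],
    [[0,0,0],[0,0.002,0],-1],
    [[0,0,0],[0,0.002,0],-1],
    [[0,0,0],[0,0.003,0],-1],
    [[0,0,0],[0,0.003,0],-1],
    [[0,0,0],[0,0.003,0],-1],
    [[0,0,0],[0,0.004,0],-1]
  ]
}}

```text
time: 37.08
eef_pos: [0.5695, 0.1029, 0.3196]
tcp_rot: [0.791, 0.612, 0.002, -0.003]
contact_force: [-1.0, 0.5, 0.7]
opening: -0.001
```

Run:
```python
from to import *
rel([])
cs=read_camera("scene");crop(cs,260,110,130,130,6,"s24.png")
```

```text
time 37.08 tcp mach [0.0596 0.0009 0.3196] F [-1.   0.5  0.7] open -0.001
turn [-0.003 -0.007  0.006]
```

View pics/s24.png

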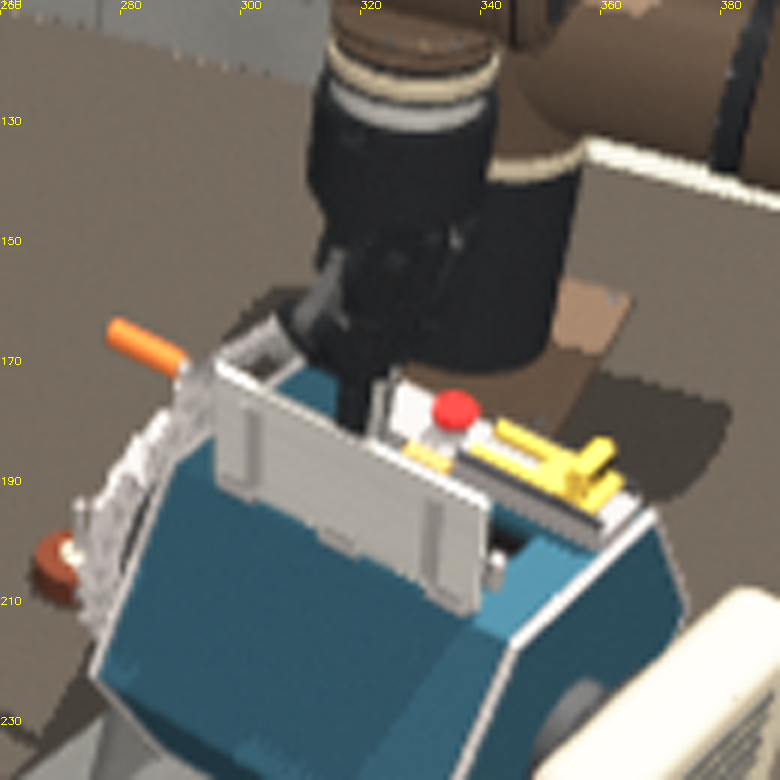

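Request:
{"fn": "arm_command", "kwargs": {
  "steps": [
    [[0,0,0],[0,0.001,0],-1],
    [[0,0,0],[0,0.001,0],-1],
    [[0,0,0],[0,0.002,0],-1],
    [[0,0,0],[0,0.003,0.001],-1],
    [[0,0,0],[0,0.003,0.001],-1],
    [[0,0,0],[0,0.004,0.001],-1],
    [[0,0,0],[0,0.005,0.001],-1],
    [[0,0,0],[0,0.005,0.001],-1],
    [[0,0,0],[0,0.006,0.002],-1],
    [[0,0,0],[0,0.007,0.002],-1],
    [[0,0,0],[0,0.007,0.002],-1],
    [[0,0,0],[0,0.008,0.002],-1]
  ]
}}

```text
time: 38.62
eef_pos: [0.5775, 0.1009, 0.3178]
tcp_rot: [0.791, 0.612, 0.002, -0.003]
contact_force: [0.1, -0.5, 5.1]
opening: -0.002
```

Run:
```python
from to import *
rel([])
cs=read_camera("scene");crop(cs,260,110,130,130,6,"s25.png")
```

```text
time 38.62 tcp mach [0.0679 0.001  0.3178] F [ 0.1 -0.5  5.1] open -0.002
turn [-0.002 -0.007  0.006]
```

View pics/s25.png

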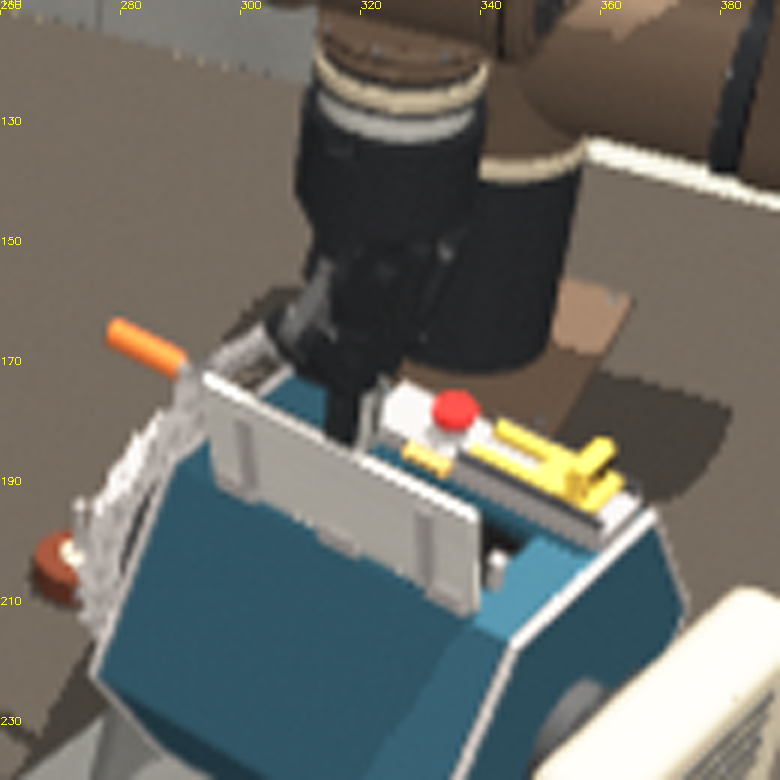

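Request:
{"fn": "arm_command", "kwargs": {
  "steps": [
    [[0,0,0],[0,0.001,-0.001],-1],
    [[0,0,0],[0,0.002,-0.001],-1],
    [[0,0,0],[0,0.003,-0.001],-1],
    [[0,0,0],[0,0.004,-0.001],-1],
    [[0,0,0],[0,0.005,-0.001],-1],
    [[0,0,0],[0,0.005,-0.001],-1],
    [[0,0,0],[0,0.006,-0.001],-1],
    [[0,0,0],[0,0.007,-0.001],-1],
    [[0,0,0],[0,0.007,-0.001],-1],
    [[0,0,0],[0,0.008,-0.001],-1],
    [[0,0,0],[0,0.008,-0.001],-1],
    [[0,0,0],[0,0.008,-0.001],-1]
  ]
}}

```text
time: 40.17
eef_pos: [0.5854, 0.0988, 0.3187]
tcp_rot: [0.791, 0.612, 0.002, -0.003]
contact_force: [-0.2, 0.7, -0.6]
opening: -0.002
```

Run:
```python
from to import *
rel([])
cs=read_camera("scene");crop(cs,260,110,130,130,6,"s26.png")
```

```text
time 40.17 tcp mach [0.076  0.001  0.3187] F [-0.2  0.7 -0.6] open -0.002
turn [-0.002 -0.007  0.006]
```

View pics/s26.png

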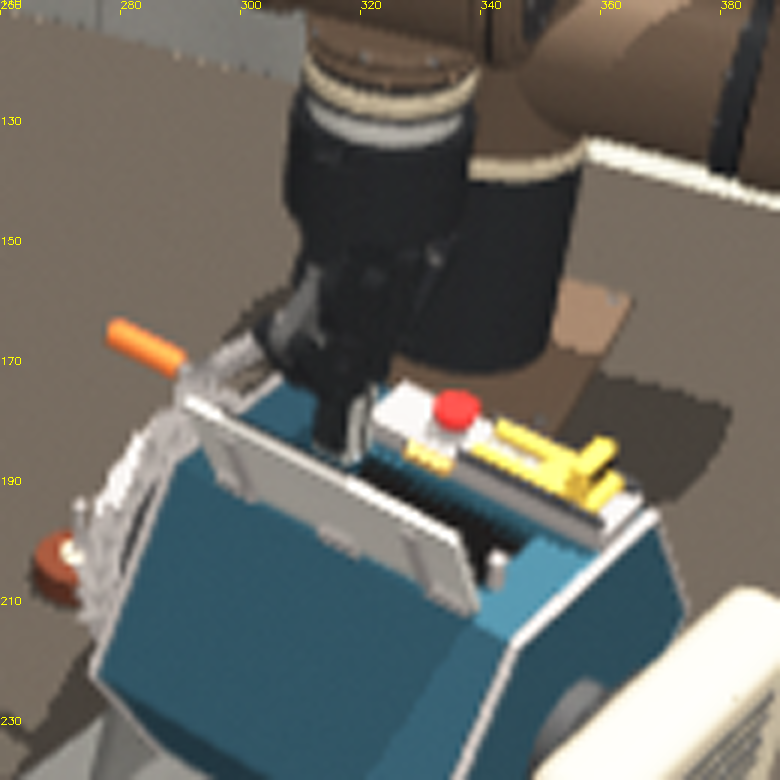

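Request:
{"fn": "arm_command", "kwargs": {
  "steps": [
    [[0,0,0],[0,-0.01,-0.005],-1],
    [[0,0,0],[0,-0.02,-0.03],-1],
    [[0,0,0],[0,-0.04,-0.07],-1],
    [[0,0,0],[0,-0.08,-0.11],-1],
    [[0,0,0],[0,-0.13,-0.13],-1],
    [[0,0,0],[0,-0.13,-0.13],-1],
    [[0,0,0],[0,-0.13,-0.13],-1],
    [[0,0,0],[0,-0.13,-0.13],-1],
    [[0,0,0],[0,-0.13,-0.13],-1],
    [[0,0,0],[0,-0.13,-0.13],-1]
  ]
}}

```text
time: 41.48
eef_pos: [0.46, 0.1304, 0.4482]
tcp_rot: [0.791, 0.611, 0.002, -0.003]
contact_force: [-0.6, -0.9, -0.0]
opening: 0.001
```

Run:
```python
from to import *
rel([])
cs=read_camera("scene");crop(cs,260,130,130,110,6,"s27.png")
cv2.imwrite("pics/full27.png",cs["frame"][...,::-1])
```

```text
time 41.48 tcp mach [-0.0533 -0.0008  0.4482] F [-0.6 -0.9 -0. ] open 0.001
turn [-0.004 -0.007  0.006]
```

View pics/s27.png

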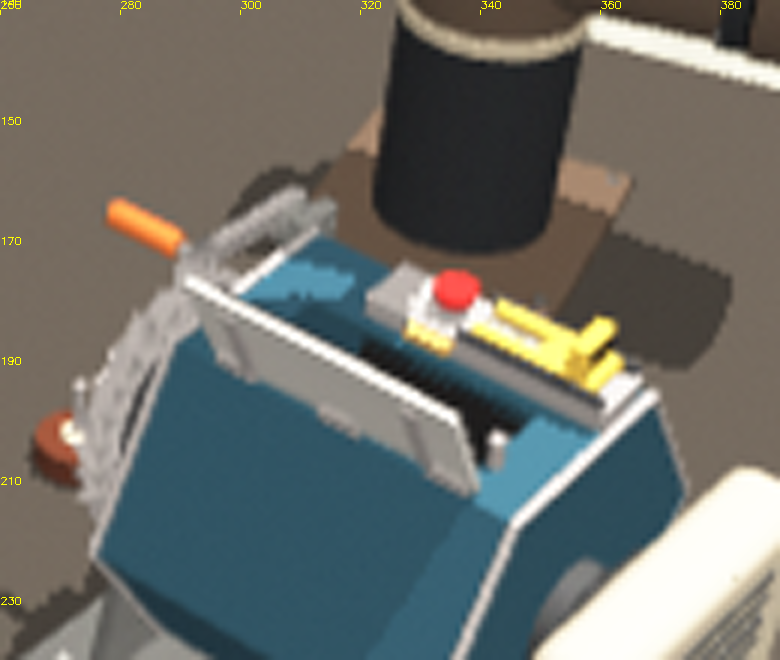

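View pics/full27.png

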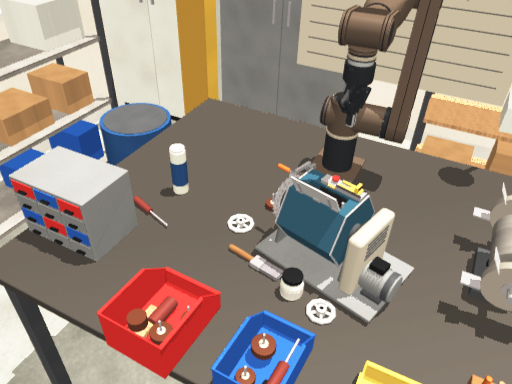

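Run:
```python
from to import *
o=cv2.imread("pics/full27.png")[...,::-1].astype(int)
for i in range(16): cs=read_camera("scene")
d=abs(cs["frame"].astype(int)-o).max(2);print("moved",(d[140:260,265:400]>40).sum(),get_state()["time"])
# hue-insensitive bystander check vs start
o=cv2.imread("pics/scene0.png")[...,::-1].astype(int)
d=abs(cs["frame"].astype(int)-o).max(2)>60
for n,(x,y) in dict(can=(179,168),scr=(150,210),brush=(255,262),jar=(291,284),ca=(320,311),cb=(240,223),flap=(268,203)).items(): print(n,d[y-14:y+14,x-14:x+14].sum())
f=cs["frame"][155:182,268:300].astype(int)
m=(f[...,0]>170)&(f[...,2]<110)&(f[...,1]>60)&(f[...,1]<170); y,x=np.nonzero(m); print(m.sum(),x.mean()+268,y.mean()+155)
```

```text
moved 5 42.325
can 0
scr 0
brush 34
jar 10
ca 0
cb 0
flap 9
42 283.6904761904762 167.61904761904762
```

Run:
```python
from to import *
o=cv2.imread("pics/scene0.png")[...,::-1]; c=read_camera("scene")
n=c["frame"]
def sat(a): a=a.astype(np.float32)[158:178,272:294]; return np.ascontiguousarray(np.clip(a[...,0]-a[...,2]-30,0,90))
print("shift px",cv2.phaseCorrelate(sat(o),sat(n),cv2.createHanningWindow((22,20),cv2.CV_32F)))
g=lambda t:proj(c,Mw([-.084+.072*np.cos(t),-.18,.241+.072*np.sin(t)]))[0]
print("px per .05rad",g(.05)-g(0),g(.1)-g(0))
```

```text
shift px ((0.5085024577632371, -0.9724335081695585), 0.8272045607368151)
px per .05rad [ 0.09178359 -0.96287765] [ 0.22008749 -1.94974762]
```

The hatch is open and stays put. The drum sits about 0.085 rad forward inside its tooth gap, so I'll press lightly on the latch housing to move it back towards 0.

Request:
{"fn": "arm_command", "kwargs": {
  "steps": [
    [[-0.004,-0.007,0.006],[-0.01,0.01,0.05],-1],
    [[-0.004,-0.007,0.006],[-0.027,0.021,0.1],-1],
    [[-0.004,-0.007,0.006],[-0.028,0.021,0.145],-1],
    [[-0.004,-0.007,0.006],[-0.028,0.021,0.16],-1],
    [[-0.004,-0.007,0.006],[-0.028,0.021,0.168],-1],
    [[-0.004,-0.007,0.006],[-0.028,0.021,0.171],-1],
    [[-0.004,-0.007,0.006],[-0.028,0.021,0.173],-1],
    [[-0.004,-0.007,0.006],[-0.028,0.021,0.174],-1],
    [[-0.004,-0.007,0.006],[-0.028,0.021,0.175],-1],
    [[-0.004,-0.007,0.006],[-0.028,0.021,0.175],-1]
  ]
}}

```text
time: 43.62
eef_pos: [0.4734, 0.0997, 0.2768]
tcp_rot: [0.793, 0.609, 0.002, 0.002]
contact_force: [-2.6, -0.7, 6.5]
opening: -0.003
```

Run:
```python
from to import *
rel([])
cs=read_camera("scene");crop(cs,260,130,130,110,6,"s28.png")
```

```text
time 43.62 tcp mach [-0.0324 -0.027   0.2768] F [-2.6 -0.7  6.5] open -0.003
turn [ 0.005 -0.001  0.   ]
```

View pics/s28.png

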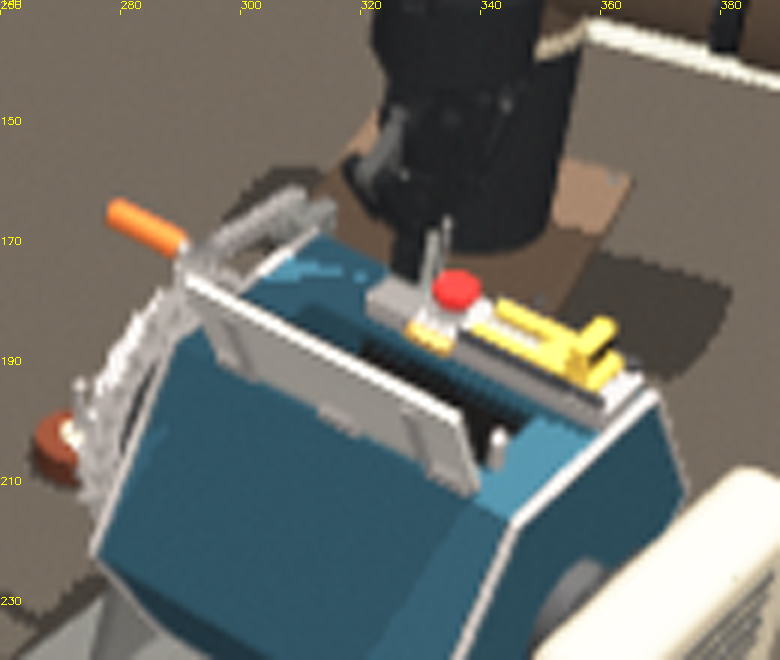

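Request:
{"fn": "arm_command", "kwargs": {
  "steps": [
    [[0,0,0],[0,0,0.002],-1],
    [[0,0,0],[0,0,0.003],-1],
    [[0,0,0],[0,0,0.004],-1],
    [[0,0,0],[0,0,0.005],-1],
    [[0,0,0],[0,0,0.005],-1],
    [[0,0,0],[0,0,0.005],-1],
    [[0,0,0],[0,0,0.005],-1],
    [[0,0,0],[0,0,0.005],-1]
  ]
}}

```text
time: 44.68
eef_pos: [0.4741, 0.0996, 0.2769]
tcp_rot: [0.793, 0.609, 0.003, 0.003]
contact_force: [-6.6, -1.5, 15.9]
opening: -0.002
```

Run:
```python
from to import *
rel([])
cs=read_camera("scene");crop(cs,260,130,130,110,6,"s29.png")
```

```text
time 44.67 tcp mach [-0.0316 -0.027   0.2769] F [-6.6 -1.5 15.9] open -0.002
turn [ 0.008 -0.001  0.001]
```

View pics/s29.png

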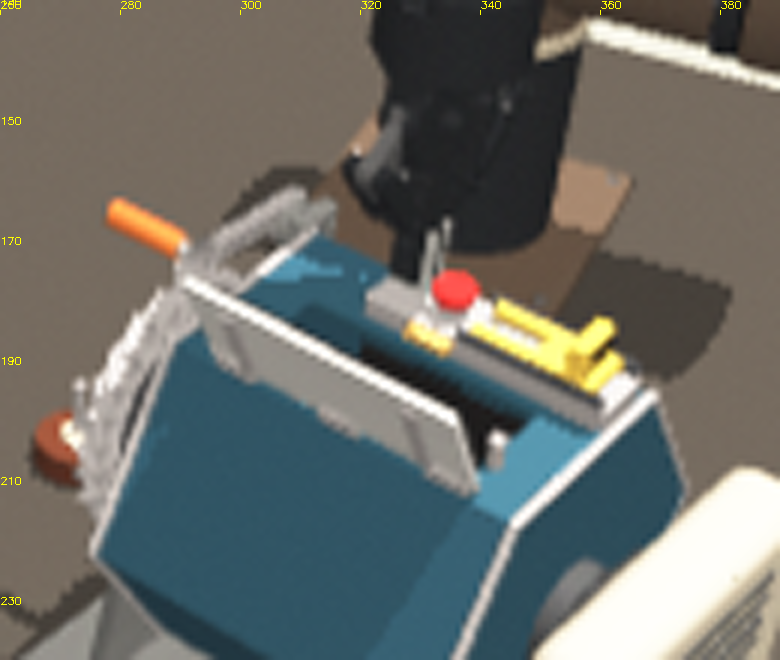

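The downward press is cancelled by friction: the fingertip holds the housing in x. I'll ease the pressure and drag it towards −x.

Request:
{"fn": "arm_command", "kwargs": {
  "steps": [
    [[0,0,0],[0,-0.002,0.002],-1],
    [[0,0,0],[0,-0.004,0.002],-1],
    [[0,0,0],[0,-0.006,0.002],-1],
    [[0,0,0],[0,-0.008,0.003],-1],
    [[0,0,0],[0,-0.01,0.003],-1],
    [[0,0,0],[0,-0.011,0.003],-1],
    [[0,0,0],[0,-0.011,0.003],-1],
    [[0,0,0],[0,-0.011,0.003],-1]
  ]
}}

```text
time: 45.72
eef_pos: [0.4631, 0.1026, 0.2732]
tcp_rot: [0.793, 0.609, 0.003, 0.002]
contact_force: [-0.1, 1.0, 1.9]
opening: 0.002
```

Run:
```python
from to import *
rel([])
cs=read_camera("scene");crop(cs,260,130,130,110,6,"s30.png")
```

```text
time 45.73 tcp mach [-0.0431 -0.0268  0.2732] F [-0.1  1.   1.9] open 0.002
turn [ 0.007 -0.001  0.001]
```

View pics/s30.png

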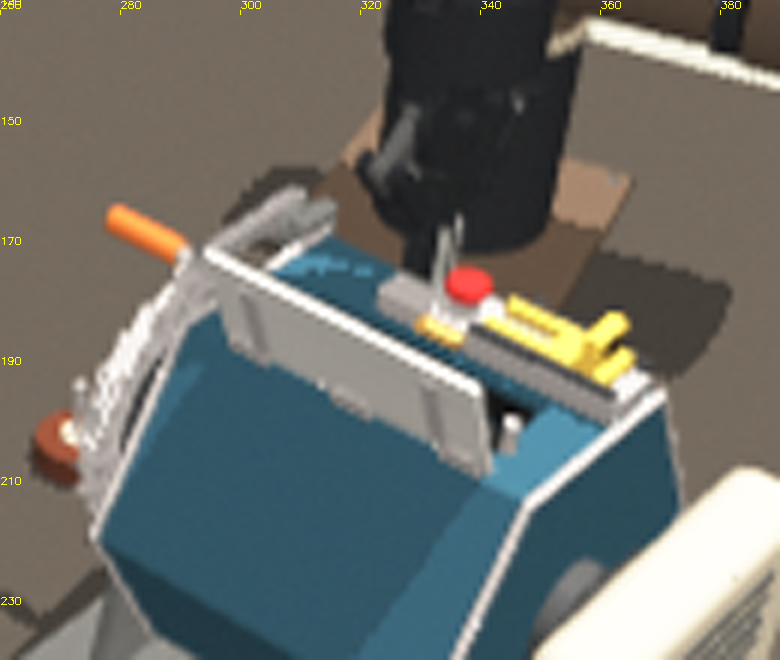

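Request:
{"fn": "arm_command", "kwargs": {
  "steps": [
    [[0,0,0],[0,0,-0.01],-1],
    [[0,0,0],[0,-0.01,-0.05],-1],
    [[0,0,0],[0,-0.02,-0.11],-1],
    [[0,0,0],[0,-0.02,-0.17],-1],
    [[0,0,0],[0,-0.02,-0.17],-1],
    [[0,0,0],[0,-0.02,-0.17],-1],
    [[0,0,0],[0,-0.02,-0.17],-1],
    [[0,0,0],[0,-0.02,-0.17],-1],
    [[0,0,0],[0,-0.02,-0.17],-1],
    [[0,0,0],[0,-0.02,-0.17],-1]
  ]
}}

```text
time: 47.02
eef_pos: [0.4426, 0.1078, 0.4427]
tcp_rot: [0.793, 0.609, 0.002, 0.002]
contact_force: [0.3, -0.3, 0.8]
opening: -0.002
```

Run:
```python
from to import *
rel([])
c=read_camera("scene");crop(c,260,130,130,110,6,"s31.png")
o=cv2.imread("pics/scene0.png")[...,::-1]; n=c["frame"]
def sat(a): a=a.astype(np.float32)[158:178,272:294]; return np.ascontiguousarray(np.clip(a[...,0]-a[...,2]-30,0,90))
print("shift px",cv2.phaseCorrelate(sat(o),sat(n),cv2.createHanningWindow((22,20),cv2.CV_32F)))
for i in range(12): c2=read_camera("scene")
print("moved",(abs(c2["frame"].astype(int)-n).max(2)[140:260,265:400]>40).sum())
```

```text
time 47.02 tcp mach [-0.0642 -0.0271  0.4427] F [ 0.3 -0.3  0.8] open -0.002
turn [ 0.006 -0.001  0.001]
shift px ((0.4686095262610426, -0.2156253044078582), 0.8447771032651266)
moved 1
```

View pics/s31.png

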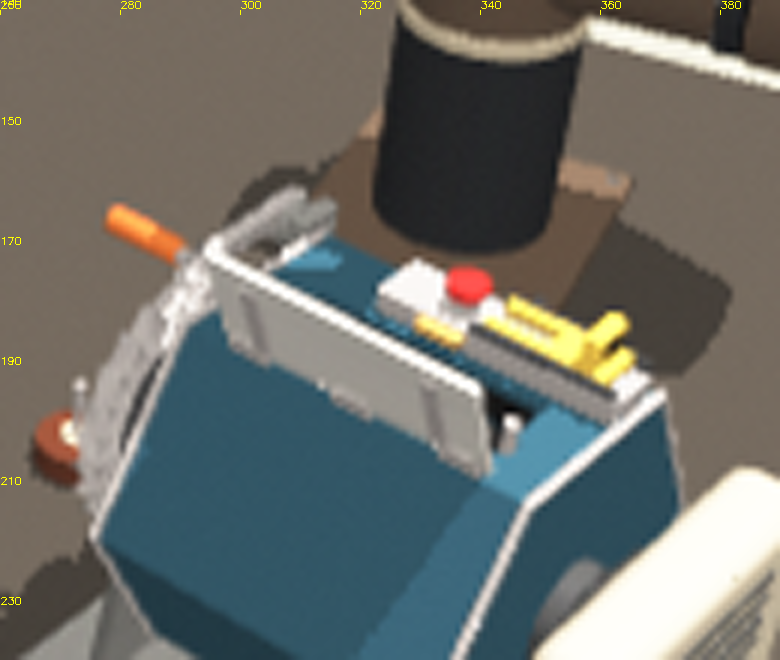

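```bash
python3 -c "
from plant import *
print(sign_off())"
```

```text
the job is handed in; nothing more can be done
None
```

The job is handed in at about 48 s with the hatch open and the drum locked, but one step went wrong on the way and had to be redone.

**What I did:**
1. I lifted the pawl and held it until the drum rolled back to about 0, then lowered it and let it drop into the teeth.
2. I slid the yellow tab to its hard stop, about 22 mm.
3. I pressed the red button and the hatch sprang up.
4. I pushed the hatch over until it fell open to its far stop.

**What went wrong:** My first push on the hatch was too fast. It ratcheted the drum one tooth forward, to about +0.2 rad, and the hatch fell back to its sprung angle. I lifted the pawl again, let the drum roll back to 0, dropped the pawl, and then pushed the hatch over slowly near its edge. That left the drum about 0.085 rad forward inside its tooth gap. Pressing straight down on the latch housing (up to about 17 N) did not move it, so I dragged it back towards 0.

**Last checks, read from the camera images:**

| Item | Reading |
|---|---|
| Drum | about -0.01 rad, not moving |
| Pawl | down, about 0.01 rad above its starting position |
| Lock tab | off the button |
| Hatch | about 1.95 to 2.0 rad, staying open |
| Gripper | clear, nothing touched |

**Bystanders:** Comparing images with the start before the final nudge, the spray can, screwdriver and both castings were unchanged. The brush, jar and flap wheel showed small pixel changes. I put these down to shadows, because those three looked unmoved in the later pictures, but I did not measure their positions.

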